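# Mesh two threaded studs with their pitch gauges

## Robot

A 6-joint arm with a two-finger parallel gripper is mounted at the origin on a cart in front of the work surface, level with it; the furniture and walls round the work are solid. World frame = base frame: x ahead of the robot, y to its left, z up, the work surface at z = 0. Lengths are in m, angles in rad, forces in N, time in s.
With the tool pointing down it reaches from about 0.25 to 0.775 m from the base axis. Payload 4 kg.
Tool frame: the origin (TCP) lies midway between the tips of the shut fingers; the grasp point (between the pads) lies grip_point_offset behind it (grip_point_offset is the distance from the TCP to the grasp point, in m); z points along the fingers, y is the line along which they close (so a half turn about z gives the same grasp; the last joint's range is limited). The gripper opens to 94 mm and grips with 3 to 60 N. Pads are 16 mm wide; open, the fingers measure 119 mm over their backs; the gripper's body (75 mm by 177 mm) begins 78 mm behind the grasp point.
Start: joints at [1.062, 0.087, 1.371, -0, 1.684, -0.103], TCP at [0.217, 0.505, 0.172] pointing down, gripper open.
Joint ranges: [-3.1, 3.1], [-0.76, 2.03], [0.27, 2.55], [-1.08, 4.22], [0.17, 2.65], [-2.57, 2.57]. Speed limits (rad/s): [2.79, 2.79, 3.14, 3.14, 3.14, 3.14].

## Interface

Orientations are given as [roll, pitch, yaw] about the fixed x, y, z axes, in that order (R = Rz(yaw) Ry(pitch) Rx(roll)).
In Python, from bench import * gives the robot as it stands. The module is installed in compiled form; this text tells all that it offers.
- The arm moves only by the tool apply_moves, never from a script. Its argument "commands" is a list of rows, each a list of 7 numbers: the turn, a rotation vector about the world's x, y, z in rad, then the shift along the world's x, y, z in m, then the opening in per cent of the stroke, from 0 (shut) to 100 (fully open). In form: [[ax, ay, az, x, y, z, jaw], ...]. A call has exactly 5 rows; each row is the pose to reach, as a shift and turn from the pose commanded when the call began; what a row does not reach only later rows make up. A row lasts 1/10 s, in which the tool goes at most 50 mm and 8.59 degrees, less where a joint would pass 70% of its speed; a pose out of reach is approached as far as the arm can. A call with a gripper value outside its range is refused whole. The fingers move at their own pace and stop on an object; the grip force is fixed at half the most. Time passes only in rows, so rows that repeat a pose let the fingers close, or fill a call up. It gives the time, the measured TCP pose, the force, the opening and the grip force at its end, in the units of the state.
- get_obs(): the state, without advancing time (a new reading comes with each control period).
- snapshot(name): name is "scene" or "top" or "wrist"; returns a dict with "pixels" (420x560x3 uint8, red, green, blue), "vertical_fov" (degrees; the focal length in pixels is half the picture's height over the tangent of half this angle, whatever the lens; pixels are square), "cx", "cy" (the principal point, pixels), "rvec" (rotation vector, rad) and "tvec" (3), from world to camera coordinates, as OpenCV has them. Camera axes: x right, y down, z forward; pixel columns grow to the right and rows downward; lengths in m; the calibration is good to about 2 mm. A picture is of the moment at which its call begins. There is no depth.
- close_job(): hands the job in; it is judged then, once.
Trained networks look in the newest picture that a camera, given by its name, has taken for a name from the list of things; names that differ only in an ending like _2 or _b are one class to them, and where a whole thing is asked for, a point or a joint stands for the part that bears it (a point fixed in the world has none). Each returns a list of dicts, best first, with "score" (0 to 1); they miss things now and then, are a little off and sometimes report something else, mostly with a low value. They report only what shows in the picture. A call takes as long as a camera call.
- masks_of(camera, query): "mask" (420x560 bool, what is visible of it) and "extent" ([left, top, right, bottom] in pixels, round what is visible of it).
- place_of(camera, query): "pixel" ([column, row] in pixels: a listed point, or the origin of a listed thing).
The state is a dict: "time": time; "joint_positions": joint angles; "qvel": joint speeds; "joint_torque": joint torques, N m; "tool_pos": TCP position; "ee_rot": TCP orientation; "wrist_force": force on the tool from outside, world axes, zero at the start; "wrist_torque": the same for the moment, N m; "width": finger opening in m; "finger_force": force on a finger pad.
Only numpy, scipy, OpenCV 4.12 (cv2) and the standard library are available. Lean on these libraries where they do the work, as an engineer would, in place of code of your own. Each camera call takes 0.05 s, during which the arm holds its last target. There are 200 camera calls.

## Task

Sort the two threaded studs by pitch: lay each on the board beside the notched gauge block that has its pitch, and press it sideways into the teeth, about in the middle of the row, until its thread meshes fully home along its whole length. A stud that stops crest on crest must be worked along the row until it drops in. Press gently, leave both studs lying meshed, square to the teeth and still, and do not disturb the other things.

Things in the scene. Friction and masses are not known exactly. Their poses are not given: they have to be found in the camera images.
- stud_fine_center (a point): oiled steel stud with fine thread, lying down: 7 ring ridges 8 mm apart, 24 mm in diameter and 2.4 mm wide on the mean, on a 15 mm core; 74 mm long, about 0.2 kg, hexagon stub at the -x end. Point on its axis at the middle ridge, 12 mm above what it lies on, 40 mm from the stub's end and 34 mm from the other; own x along the stud. It may roll about x.
- stud_coarse_center (a point): oiled steel stud with coarse thread, lying down: 5 ring ridges 12 mm apart, 24 mm in diameter and 3.8 mm wide on the mean, on a 15 mm core; 74 mm long, about 0.2 kg, hexagon stub at the -x end. Point on its axis at the middle ridge, 12 mm above what it lies on, 40 mm from the stub's end and 34 mm from the other; own x along the stud. It may roll about x.
- gauge_fine_root (a point): fine gauge: blue block fixed on the board with a steel row of 13 teeth 8 mm apart, 3.2 mm wide, 4 mm long, pointing to +y. Point: middle of the root plane behind the teeth, 12 mm above the board; x along the row. Block 116 mm in x, y from -40 to 0 mm, 28 mm high; teeth 2 to 22 mm above the board. The row is clamped up to 6 mm off centre in x, unreported: find it by touch.
- gauge_coarse_root (a point): coarse gauge: blue block fixed on the board with a steel row of 9 teeth 12 mm apart, 5 mm wide, 4 mm long, pointing to +y. Point: middle of the root plane behind the teeth, 12 mm above the board; x along the row. Block 116 mm in x, y from -40 to 0 mm, 28 mm high; teeth 2 to 22 mm above the board. The row is clamped up to 6 mm off centre in x, unreported: find it by touch.
- stud_fine: the same fine stud; its origin lies 12 mm below the axis as it was laid (turns if it rolls)
- stud_coarse: the same coarse stud; its origin lies 12 mm below the axis as it was laid (turns if it rolls)
- lock_core_a: zinc lock core with its key in, 22x93x14 mm, loose bystander on the bench; origin under its centre
- lock_core_b: zinc lock core with its key in, 24x93x14 mm, loose bystander on the bench; origin under its centre
- black_key_a: key with black moulded head, 25x61x9 mm, loose bystander on the bench; origin under its centre
- pliers: combination pliers with red handles, 52x182x12 mm, loose bystander on the bench; origin under its centre
- gauge_fine: the same fine gauge block; its origin lies on the board, 20 mm behind the root plane (towards its -y)
- gauge_coarse: the same coarse gauge block; its origin lies on the board, 20 mm behind the root plane (towards its -y)
- board: varnished plywood board on rubber feet, 122 (x) x 310 (y) mm, fixed over a cord; its top is 18 mm above the bench; carries both gauges. Origin under its centre at bench height. A fixed pan of lock cores, 114 mm high, stands behind it: its front wall is about 0 to 30 mm beyond the board's far edge

How it is judged:
At the end, for the whole second after the job is handed in: Each stud lies on the board with its axis within 13.7 mm of the root plane of its own gauge's teeth (12 mm when home, 16 mm crest on crest), parallel within 0.06 rad, its thread centre within 18 mm of the gauge's middle, at rest (y of stud_fine_center in the frame of gauge_fine_root between 0.008 and 0.0137 m and x of stud_fine_center in the frame of gauge_fine_root between -0.018 and 0.018 m and angle between the x axis of stud_fine_center and the x axis of gauge_fine_root, either way round below 0.06 rad and height (world z) of each of stud_fine_center, stud_coarse_center below 0.034 m and linear speed of each of stud_fine, stud_coarse below 0.01 m/s and y of stud_coarse_center in the frame of gauge_coarse_root between 0.008 and 0.0137 m and x of stud_coarse_center in the frame of gauge_coarse_root between -0.018 and 0.018 m and angle between the x axis of stud_coarse_center and the x axis of gauge_coarse_root, either way round below 0.06 rad); the robot touches nothing.
It fails at once if a bystander on the bench is shifted by more than 3 cm (distance of any of lock_core_a, lock_core_b, black_key_a, pliers from where it was at the start of the episode above 0.03 m).
It fails at once if a stud is pressed against gauge teeth with more than 40 N (contact force between any of stud_fine, stud_coarse and gauge_fine above 40 N or contact force between any of stud_fine, stud_coarse and gauge_coarse above 40 N).
It also fails if it takes over 72 s, if anything falls off the work surface, if the arm or the gripper's body presses on something with over 40 N, if the wrist force passes 120 N, or if a joint passes its speed limit or range.

## Working session

There is one attempt and no reset: what is moved stays moved. The work goes in short steps, Python scripts to look and compute and a tool call to move; the robot and the scene stay as the last step left them, time stands still between calls to the robot, and variables do not carry over. Pictures are saved under pics/ and viewed, at most 10 in all, crops included, and the job is handed in when it is done.

Besides the shell and the picture viewer there is one more tool, called after "Call:" as name(argument=value, ...), one argument or row to a line, values as JSON. apply_moves: Moves the arm, as the interface text tells. Its arguments: {"type":"object","properties":{"commands":{"type":"array"}},"required":["commands"]}

```bash
mkdir -p pics; cat > h.py <<'E'
from bench import *
import numpy as np, cv2
def cam(s):
    f=s["pixels"].shape[0]/2/np.tan(np.radians(s["vertical_fov"])/2)
    K=np.array([[f,0,s["cx"]],[0,f,s["cy"]],[0,0,1.]])
    return K,cv2.Rodrigues(np.array(s["rvec"],float))[0],np.array(s["tvec"],float).ravel()
def back(s,px,z):
    K,R,t=cam(s); d=R.T@np.linalg.inv(K)@np.array([px[0],px[1],1.]); c=-R.T@t
    return c+d*(z-c[2])/d[2]
def save(s,n,crop=None,k=1):
    im=cv2.cvtColor(s["pixels"],cv2.COLOR_RGB2BGR)
    if crop: l,t,r,b=crop; im=im[t:b,l:r]
    cv2.imwrite("pics/"+n,cv2.resize(im,None,fx=k,fy=k,interpolation=cv2.INTER_CUBIC))
E
python3 - <<'E'
from h import *
np.set_printoptions(precision=4,suppress=True)
o=get_obs(); print(o["time"],o["tool_pos"],o["ee_rot"],o["width"])
for c in("top","scene"):
    s=snapshot(c); save(s,c+"0.png")
    K,R,t=cam(s); print(c,-R.T@t)
    for n,z in [("stud_fine_center",.012),("stud_coarse_center",.012),("gauge_fine_root",.03),("gauge_coarse_root",.03),("gauge_fine",.018),("gauge_coarse",.018),("board",0),("lock_core_a",0),("black_key_a",0),("pliers",0)]:
        for d in place_of(c,n)[:2]: print(n,round(d["score"],2),np.round(d["pixel"],1),back(s,d["pixel"],z))
E
```

```text
0.0 [0.2168 0.5048 0.1709] [-3.1394 -0.0002  2.7358] 0.09410433444253573
top [ 0.362  -0.0004  1.117 ]
stud_fine_center 0.72 [157.9 244.6] [0.3984 0.3267 0.012 ]
stud_coarse_center 0.67 [197.4 242.5] [0.4031 0.2259 0.012 ]
stud_coarse_center 0.6 [288.3 233.1] [ 0.4255 -0.0053  0.012 ]
gauge_coarse_root 0.55 [258.9 236.3] [0.4169 0.0682 0.03  ]
gauge_fine 0.66 [338.6 232.5] [ 0.4258 -0.1319  0.018 ]
gauge_coarse 0.94 [266.3 233.1] [0.4255 0.0503 0.018 ]
board 0.65 [291.7 232.2] [ 0.4284 -0.0141  0.    ]
lock_core_a 0.8 [429.8 250.1] [ 0.3806 -0.3639  0.    ]
lock_core_a 0.52 [392.1 256.6] [ 0.3647 -0.2682  0.    ]
black_key_a 0.61 [136.8 200.6] [0.5134 0.3881 0.    ]
pliers 0.83 [143.7 158.3] [0.6255 0.3731 0.    ]
scene [-0.1101  0.8614  1.0631]
stud_coarse_center 0.52 [268.5 269.2] [0.4108 0.2224 0.012 ]
gauge_coarse_root 0.21 [268.5 272.2] [0.3953 0.2418 0.03  ]
board 0.46 [311.8 223.3] [ 0.4199 -0.0156  0.    ]
black_key_a 0.68 [205.6 294.2] [0.5029 0.3897 0.    ]
pliers 0.9 [181.1 271.7] [0.6144 0.375  0.    ]
```

```bash
python3 - <<'E'
import cv2
im=cv2.imread("pics/top0.png")
cv2.imwrite("pics/top0c.png",cv2.resize(im[130:310,120:480],None,fx=2.2,fy=2.2,interpolation=cv2.INTER_CUBIC))
E
```

```text
(no output)
```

View pics/top0c.png

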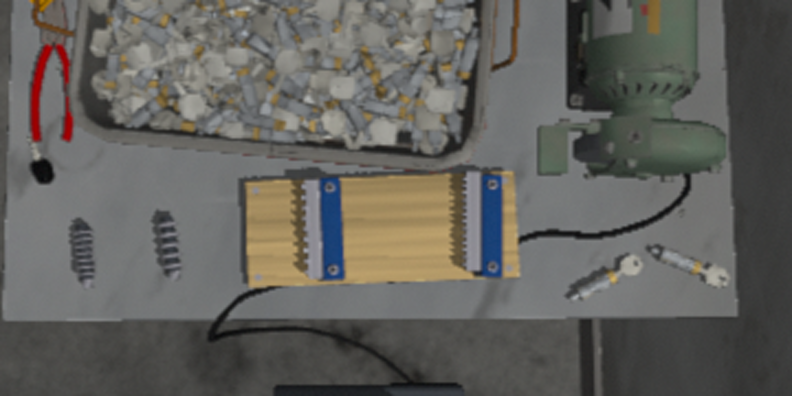

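View pics/scene0.png

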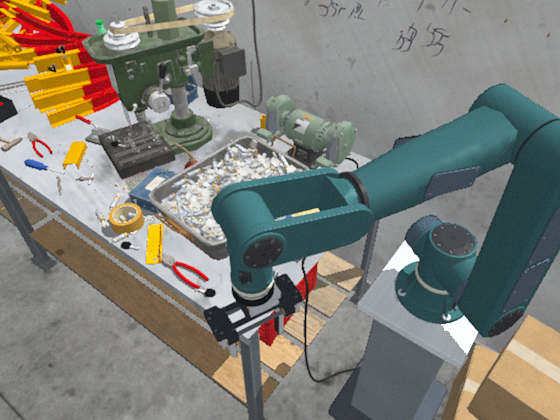

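Top view: the fine stud is at about (158,245), the coarse stud at (197,242), the coarse gauge at (266,233) and the fine gauge at (339,232). All axes run roughly along world x. I'll go over the studs for a wrist view.

Call:
apply_moves(
  commands=[
    [0,0,0.13,0.03,-0.035,0.02,100],
    [0,0,0.26,0.06,-0.07,0.04,100],
    [0,0,0.4,0.09,-0.105,0.06,100],
    [0,0,0.4,0.12,-0.14,0.08,100],
    [0,0,0.4,0.15,-0.18,0.1,100],
  ],
)

```text
time: 1.6
tool_pos: [0.3642, 0.3291, 0.2705]
ee_rot: [3.141, 0.001, 3.136]
wrist_force: [0.4, -0.3, 0.1]
width: 0.0938
finger_force: 0.0
```

Call:
apply_moves(
  commands=[
    [0,0,0,0.01,-0.02,0.01,60],
    [0,0,0,0.02,-0.045,0.01,60],
    [0,0,0,0.02,-0.045,0.01,60],
    [0,0,0,0.02,-0.045,0.01,60],
    [0,0,0,0.02,-0.045,0.01,60],
  ],
)

```text
time: 2.1
tool_pos: [0.3828, 0.2861, 0.2792]
ee_rot: [3.141, -0.001, 3.137]
wrist_force: [-0.2, -0.5, 0.1]
width: 0.0584
finger_force: 0.0
```

```bash
python3 - <<'E'
from h import *
np.set_printoptions(precision=4,suppress=True)
print(grip_point_offset if 'grip_point_offset' in globals() else None)
o=get_obs(); print(o)
s=snapshot("wrist"); save(s,"w1.png")
K,R,t=cam(s); print(-R.T@t, R[2],K[0,0])
for n,z in [("stud_fine_center",.012),("stud_coarse_center",.012),("gauge_coarse_root",.03),("gauge_fine_root",.03)]:
    for d in place_of("wrist",n)[:2]: print(n,round(d["score"],2),np.round(d["pixel"],1),back(s,d["pixel"],z))
for n in("stud_fine","stud_coarse"):
    for d in masks_of("wrist",n)[:2]:
        ys,xs=np.nonzero(d["mask"]); P=np.array([back(s,p,.012)[:2] for p in zip(xs,ys)])
        m=P.mean(0); w,v=np.linalg.eigh(np.cov((P-m).T)); a=v[:,1]; q=(P-m)@a
        print(n,d["score"],d["extent"],m,"axis",a,np.arctan(a[1]/a[0]),q.min(),q.max())
E
```

```text
0.0188
{'time': 2.1, 'joint_positions': array([ 0.5228, -0.0697,  1.3183,  0.0006,  1.8935, -1.043 ]), 'qvel': array([ 0.0115,  0.0023, -0.0003, -0.0038,  0.0002, -0.0038]), 'joint_torque': array([ -0.3974, -27.2982, -30.1871,   0.0003,   0.0763,   0.0035]), 'tool_pos': array([0.3828, 0.2861, 0.2792]), 'ee_rot': array([ 3.1414, -0.0008,  3.1368]), 'wrist_force': array([-0.1568, -0.4545,  0.0937]), 'wrist_torque': array([0.0731, 0.0511, 0.0093]), 'finger_force': 0.0, 'width': 0.0583723706448877}
[0.3007 0.2879 0.4935] [ 0.2835 -0.0002 -0.959 ] 330.60015819238725
stud_fine_center 0.71 [238.7 183.1] [0.4042 0.2279 0.012 ]
stud_fine_center 0.58 [305.1 179.6] [0.3993 0.3264 0.012 ]
stud_coarse_center 0.9 [238.2 185.5] [0.4078 0.227  0.012 ]
stud_coarse_center 0.58 [116.1 196.5] [0.424  0.0429 0.012 ]
gauge_coarse_root 0.6 [124.2 197.5] [0.4209 0.0635 0.03  ]
gauge_fine_root 0.91 [  2.7 205.3] [ 0.4319 -0.1151  0.03  ]
stud_fine 0.76 [302.4, 154.2, 314.9, 203.5] [0.3981 0.3282] axis [-0.9953 -0.0965] 0.0966444786722472 -0.037346987424841764 0.038336527364825804
stud_coarse 0.72 [227.1, 160.3, 251.6, 210.8] [0.4063 0.2288] axis [-0.9888 -0.1494] 0.1499966082232405 -0.0374285043116961 0.038612526435412985
```

View pics/w1.png

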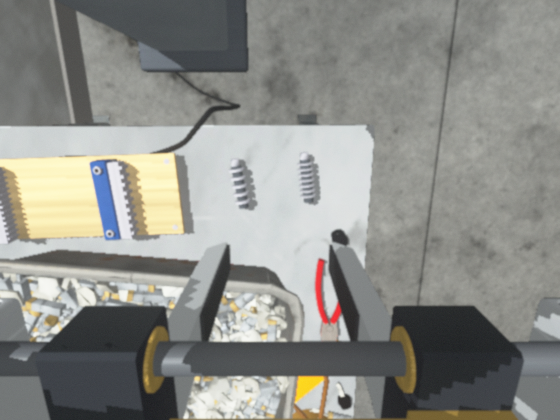

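Wrist view: the coarse stud (5 ridges) is at (239,185) and the fine stud (7 ridges) at (306,180). The coarse gauge is at (112,200) and the fine gauge is at the left edge. I'll grasp the coarse stud first.

Call:
apply_moves(
  commands=[
    [0,0,0.05,0.004,-0.012,-0.04,60],
    [0,0,0.1,0.008,-0.025,-0.08,60],
    [0,0,0.15,0.012,-0.04,-0.12,60],
    [0,0,0.15,0.018,-0.055,-0.16,60],
    [0,0,0.15,0.018,-0.058,-0.2,60],
  ],
)

```text
time: 2.95
tool_pos: [0.4016, 0.2264, 0.0781]
ee_rot: [-3.141, 0.001, -2.999]
wrist_force: [0.5, -0.4, -0.1]
width: 0.0562
finger_force: 0.0
```

Call:
apply_moves(
  commands=[
    [0,0,0,0,0,-0.02,60],
    [0,0,0,0,0,-0.02,60],
    [0,0,0,0,0,-0.02,60],
    [0,0,0,0,0,-0.02,60],
    [0,0,0,0,0,-0.02,60],
  ],
)

```text
time: 3.45
tool_pos: [0.4026, 0.2282, 0.0616]
ee_rot: [3.141, 0.004, -2.997]
wrist_force: [-0.2, -0.1, 0.6]
width: 0.0567
finger_force: 0.0
```

```bash
python3 - <<'E'
from h import *
np.set_printoptions(precision=4,suppress=True)
o=get_obs(); print(o["tool_pos"],o["ee_rot"])
s=snapshot("wrist"); save(s,"w2.png")
for n in("stud_coarse_center","stud_fine_center"):
    for d in place_of("wrist",n)[:2]: print(n,round(d["score"],2),np.round(d["pixel"],1),back(s,d["pixel"],.012))
for n,z in(("stud_coarse",.014),("stud_fine",.014),("gauge_coarse",.046)):
    for d in masks_of("wrist",n)[:1]:
        ys,xs=np.nonzero(d["mask"]); P=np.array([back(s,p,z)[:2] for p in zip(xs,ys)])
        m=P.mean(0); w,v=np.linalg.eigh(np.cov((P-m).T)); a=v[:,1]; q=(P-m)@a
        print(n,d["score"],d["extent"],m,"ang",np.arctan(a[1]/a[0]),q.min(),q.max())
E
```

```text
[0.4026 0.2282 0.0616] [ 3.1406  0.0038 -2.997 ]
stud_coarse_center 0.8 [276.3 218.2] [0.408  0.2282 0.012 ]
stud_fine_center 0.72 [393.3 227.1] [0.4016 0.3275 0.012 ]
stud_fine_center 0.38 [392.7 222. ] [0.3972 0.3258 0.012 ]
stud_coarse 0.76 [260.4, 169.4, 293.9, 259.6] [0.4057 0.2288] ang 0.15604487642784548 -0.03880772886850178 0.03905428731669103
stud_fine 0.64 [380.4, 178.4, 415.2, 266.4] [0.3965 0.3278] ang 0.1293522609923283 -0.03936712595170568 0.03862891696996585
gauge_coarse 0.61 [1.5, 135.5, 89.5, 287.7] [0.4159 0.0584] ang 0.02074319404507928 -0.06289527609168402 0.0542018268966402
```

View pics/w2.png

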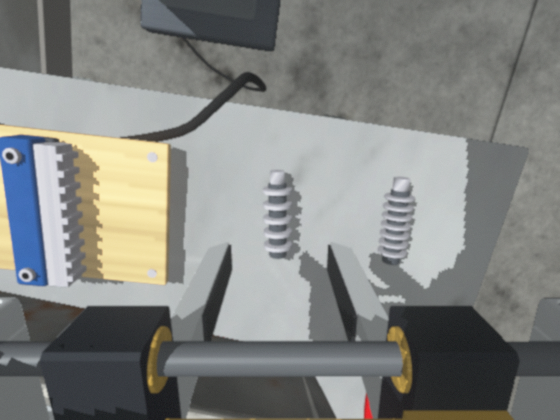

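The coarse stud is centred between the jaws at (277,215), stub towards the robot. Descend and grip.

Call:
apply_moves(
  commands=[
    [0,0,0,-0.001,0,-0.03,60],
    [0,0,0.01,-0.001,0,-0.055,60],
    [0,0,0.01,-0.001,0,-0.057,60],
    [0,0,0.01,-0.001,0,-0.057,40],
    [0,0,0.01,-0.001,0,-0.057,20],
  ],
)

```text
time: 4.25
tool_pos: [0.4014, 0.2279, 0.004]
ee_rot: [3.141, 0.002, -2.987]
wrist_force: [0.4, 0.5, -0.1]
width: 0.0439
finger_force: 0.0
```

Call:
apply_moves(
  commands=[
    [0,0,0,0,0,0,10],
    [0,0,0,0,0,0,10],
    [0,0,0,0,0,0,10],
    [0,0,0,0,0,0,10],
    [0,0,0,0,0,0,10],
  ],
)

```text
time: 4.75
tool_pos: [0.4003, 0.2275, 0.0026]
ee_rot: [3.141, 0.0, -2.987]
wrist_force: [0.1, -0.2, -0.2]
width: 0.0097
finger_force: 0.0
```

Call:
apply_moves(
  commands=[
    [0,0,0,0,0,0.03,10],
    [0,0,0,0,0,0.08,10],
    [0,0,-0.06,0.003,-0.025,0.1,10],
    [0,0,-0.1,0.006,-0.05,0.1,10],
    [0,0,-0.1,0.01,-0.075,0.1,10],
  ],
)

```text
time: 5.25
tool_pos: [0.411, 0.152, 0.1039]
ee_rot: [3.141, 0.003, -3.087]
wrist_force: [-0.1, -0.2, -0.5]
width: 0.0095
finger_force: 0.0
```

```bash
python3 - <<'E'
from h import *
np.set_printoptions(precision=4,suppress=True)
o=get_obs(); print(o["tool_pos"],o["ee_rot"])
s=snapshot("wrist"); save(s,"w3.png")
for n,z in(("gauge_coarse_root",.03),("gauge_fine_root",.03),("gauge_coarse",.018),("gauge_fine",.018)):
    for d in place_of("wrist",n)[:1]: print(n,round(d["score"],2),np.round(d["pixel"],1),back(s,d["pixel"],z))
E
```

```text
[0.411  0.152  0.1039] [ 3.1411  0.0028 -3.0871]
gauge_coarse_root 0.76 [184.1 212.8] [0.4238 0.0675 0.03  ]
gauge_fine_root 0.41 [489.5 294.7] [0.4922 0.3663 0.03  ]
gauge_coarse 0.81 [168.6 207.9] [0.4237 0.0495 0.018 ]
```

View pics/w3.png

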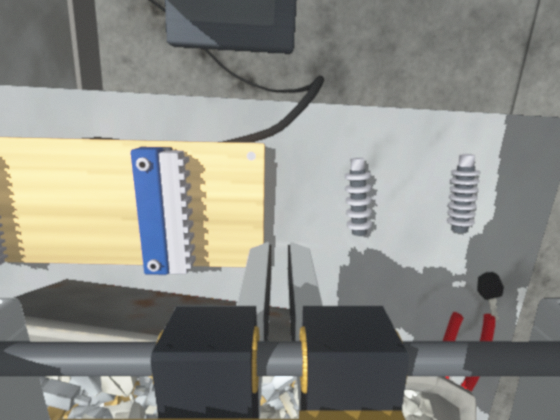

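The jaws shut empty: the coarse stud still lies at (360,198). I'll check the geometry.

```bash
python3 - <<'E'
from h import *
np.set_printoptions(precision=4,suppress=True)
o=get_obs()
s=snapshot("wrist"); K,R,t=cam(s)
p=np.array([o["tool_pos"]]); print("tcp px",cv2.projectPoints(p,R,t,K,None)[0].ravel())
for n in("stud_coarse_center","stud_fine_center"):
    for d in place_of("wrist",n)[:2]: print(n,round(d["score"],2),np.round(d["pixel"],1),back(s,d["pixel"],.012))
for n,z in(("stud_coarse",.014),("stud_fine",.014)):
    for d in masks_of("wrist",n)[:1]:
        ys,xs=np.nonzero(d["mask"]); P=np.array([back(s,p,z)[:2] for p in zip(xs,ys)])
        m=P.mean(0); w,v=np.linalg.eigh(np.cov((P-m).T)); a=v[:,1]; q=(P-m)@a
        print(n,d["score"],d["extent"],m,"ang",np.arctan(a[1]/a[0]),q.min(),q.max())
s=snapshot("top")
for d in place_of("top","stud_coarse_center")[:2]: print(back(s,d["pixel"],.012),d["score"])
E
```

```text
tcp px [276.9419 233.8642]
stud_coarse_center 0.77 [354.9 200.9] [0.407 0.227 0.012]
stud_coarse_center 0.21 [351.8 198.1] [0.4044 0.2237 0.012 ]
stud_fine_center 0.72 [462.2 196.8] [0.3974 0.3286 0.012 ]
stud_coarse 0.64 [342.0, 158.4, 373.1, 237.0] [0.4054 0.2291] ang 0.15899524188516562 -0.038203038163020876 0.03874962223730796
stud_fine 0.73 [448.9, 156.5, 481.7, 236.3] [0.397  0.3282] ang 0.13369060331533983 -0.03779013752546603 0.03902829944757116
```

The stud never moved, and the finger tips in the wrist picture sit 25–30 mm nearer the camera than the stated TCP. I'll return and descend carefully by feel.

Call:
apply_moves(
  commands=[
    [0,0,0.03,-0.002,0.02,0,60],
    [0,0,0.06,-0.006,0.05,0,60],
    [0,0,0.1,-0.01,0.076,0,60],
    [0,0,0.1,-0.01,0.076,-0.03,60],
    [0,0,0.1,-0.01,0.076,-0.06,60],
  ],
)

```text
time: 6.35
tool_pos: [0.4011, 0.23, 0.0429]
ee_rot: [3.141, 0.003, -2.985]
wrist_force: [-0.1, 0.1, -0.8]
width: 0.046
finger_force: 0.0
```

Call:
apply_moves(
  commands=[
    [0,0,0,0,0,-0.02,60],
    [0,0,0,0,0,-0.038,60],
    [0,0,0,0,0,-0.041,60],
    [0,0,0,0,0,-0.043,60],
    [0,0,0,0,0,-0.043,60],
  ],
)

```text
time: 6.85
tool_pos: [0.4009, 0.2288, 0.0003]
ee_rot: [3.141, 0.001, -2.987]
wrist_force: [0.2, 1.0, 0.1]
width: 0.0567
finger_force: 0.0
```

```bash
python3 - <<'E'
from h import *
s=snapshot("wrist"); save(s,"w4.png",(190,130,460,330),2.9)
o=get_obs(); K,R,t=cam(s); print(o["tool_pos"],o["wrist_force"],cv2.projectPoints(np.array([o["tool_pos"]]),R,t,K,None)[0].ravel())
E
```

```text
[0.40113752 0.22889113 0.00065467] [ 0.45684853 -0.20982055 -0.59268508] [277.12158101 234.17359068]
```

View pics/w4.png

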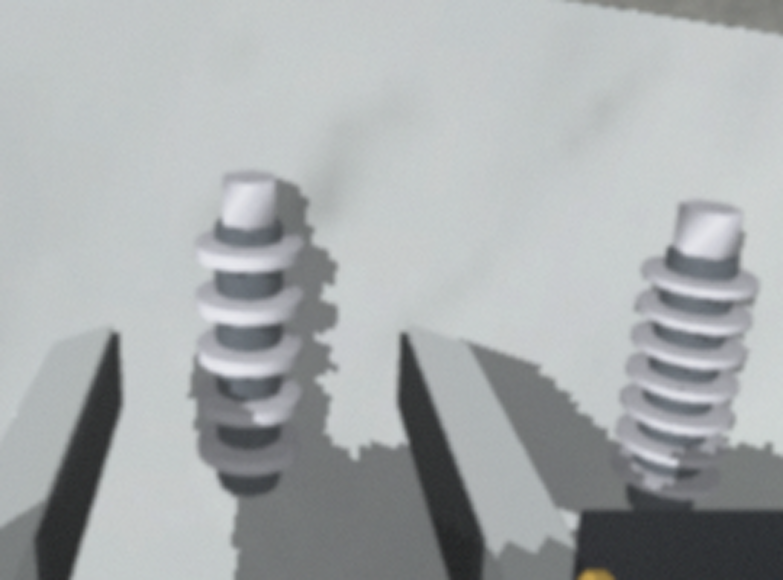

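The finger tips are clearly still above the bench, so the real tips are higher than the reported TCP. I'll lower on in steps, watching the force.

Call:
apply_moves(
  commands=[
    [0,0,0,0,0,-0.004,60],
    [0,0,0,0,0,-0.008,60],
    [0,0,0,0,0,-0.012,60],
    [0,0,0,0,0,-0.014,60],
    [0,0,0,0,0,-0.014,60],
  ],
)

```text
time: 7.4
tool_pos: [0.3998, 0.2283, -0.015]
ee_rot: [-3.141, -0.001, -2.987]
wrist_force: [0.4, 1.2, 0.2]
width: 0.0566
finger_force: 0.0
```

Call:
apply_moves(
  commands=[
    [0,0,0,0,0,-0.002,60],
    [0,0,0,0,0,-0.003,60],
    [0,0,0,0,0,-0.004,60],
    [0,0,0,0,0,-0.005,60],
    [0,0,0,0,0,-0.005,60],
  ],
)

```text
time: 7.9
tool_pos: [0.4001, 0.2284, -0.0196]
ee_rot: [3.142, -0.0, -2.987]
wrist_force: [0.9, -0.6, 0.6]
width: 0.0564
finger_force: 0.0
```

Call:
apply_moves(
  commands=[
    [0,0,0,0,0,-0.001,60],
    [0,0,0,0,0,-0.002,60],
    [0,0,0,0,0,-0.003,60],
    [0,0,0,0,0,-0.004,60],
    [0,0,0,0,0,-0.004,60],
  ],
)

```text
time: 8.4
tool_pos: [0.4001, 0.2284, -0.0237]
ee_rot: [-3.142, -0.0, -2.987]
wrist_force: [-0.1, -0.2, -0.4]
width: 0.0565
finger_force: 0.0
```

Call:
apply_moves(
  commands=[
    [0,0,0,0,0,0,40],
    [0,0,0,0,0,0,20],
    [0,0,0,0,0,0,15],
    [0,0,0,0,0,0,15],
    [0,0,0,0,0,0,15],
  ],
)

```text
time: 8.9
tool_pos: [0.4003, 0.2284, -0.0234]
ee_rot: [3.142, 0.0, -2.987]
wrist_force: [-0.2, -0.3, -0.6]
width: 0.0227
finger_force: 30.0
```

Call:
apply_moves(
  commands=[
    [0,0,0,0,0,0.01,15],
    [0,0,0,0,0,0.03,15],
    [0,0,0,0,0,0.06,15],
    [0,0,0,0,0,0.075,15],
    [0,0,0,0,0,0.075,15],
  ],
)

```text
time: 9.4
tool_pos: [0.4024, 0.2294, 0.0548]
ee_rot: [3.14, 0.006, -2.987]
wrist_force: [-0.3, -0.1, -2.0]
width: 0.0224
finger_force: 30.0
```

```bash
python3 - <<'E'
from h import *
np.set_printoptions(precision=4,suppress=True)
s=snapshot("wrist"); save(s,"w5.png")
o=get_obs(); print(o["tool_pos"],o["wrist_force"],o["wrist_torque"],o["width"])
for n in("gauge_coarse_root","gauge_fine_root"):
    for d in place_of("wrist",n)[:2]: print(n,round(d["score"],2),np.round(d["pixel"],1),back(s,d["pixel"],.03))
E
```

```text
[0.4011 0.2288 0.0528] [-0.1548 -1.1838 -2.1031] [ 0.0861  0.0351 -0.0285] 0.022737670821577027
gauge_coarse_root 0.57 [ 62.  213.6] [0.4209 0.0675 0.03  ]
```

View pics/w5.png

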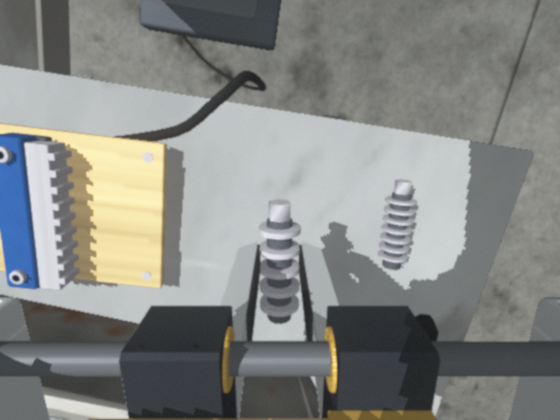

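The coarse stud is held (2 N) with the stub showing at (279,210), and the coarse gauge is at (30,215). I'll carry it to a hover beside the coarse gauge.

Call:
apply_moves(
  commands=[
    [0,0,-0.03,0.003,-0.03,0,15],
    [0,0,-0.06,0.006,-0.06,0,15],
    [0,0,-0.1,0.01,-0.09,0,15],
    [0,0,-0.13,0.015,-0.115,-0.01,15],
    [0,0,-0.13,0.015,-0.126,-0.02,15],
  ],
)

```text
time: 10.05
tool_pos: [0.4147, 0.1007, 0.03]
ee_rot: [-3.141, -0.002, -3.12]
wrist_force: [-0.2, 0.3, -2.5]
width: 0.0223
finger_force: 30.0
```

Call:
apply_moves(
  commands=[
    [0,0,0,0,0,0,15],
    [0,0,0,0,0,0,15],
    [0,0,0,0,0,0,15],
    [0,0,0,0,0,0,15],
    [0,0,0,0,0,0,15],
  ],
)

```text
time: 10.55
tool_pos: [0.4155, 0.1032, 0.0319]
ee_rot: [3.141, 0.001, -3.116]
wrist_force: [-0.1, 0.1, -1.6]
width: 0.0229
finger_force: 30.0
```

```bash
cat >> h.py <<'E'
def rectify(s,z,x0=.35,x1=.50,y0=0.03,y1=.13,res=.00025):
    "orthophoto at height z: rows = x, columns = y"
    K,R,t=cam(s); ny=int((y1-y0)/res); nx=int((x1-x0)/res)
    q=np.array([[x0,y0,z],[x0,y1,z],[x1,y1,z],[x1,y0,z]])
    p=cv2.projectPoints(q,R,t,K,None)[0].reshape(-1,2).astype(np.float32)
    H=cv2.getPerspectiveTransform(p,np.float32([[0,0],[ny,0],[ny,nx],[0,nx]]))
    return cv2.warpPerspective(s["pixels"],H,(ny,nx),flags=cv2.INTER_CUBIC)
E
python3 - <<'E'
from h import *
np.set_printoptions(precision=4,suppress=True)
s=snapshot("wrist"); o=get_obs(); print(o["tool_pos"],o["ee_rot"],o["width"])
np.savez("w6.npz",**s)
for d in place_of("wrist","gauge_coarse_root")[:1]: print(np.round(d["pixel"],1),back(s,d["pixel"],.03))
for d in place_of("wrist","stud_coarse_center")[:1]: print(np.round(d["pixel"],1),back(s,d["pixel"],.05))
# block blue mask at z=.046
im=rectify(s,.046,.34,.50,.0,.10); hsv=cv2.cvtColor(im,cv2.COLOR_RGB2HSV)
m=cv2.inRange(hsv,(100,120,40),(125,255,255)); c=max(cv2.findContours(m,0,2)[0],key=cv2.contourArea)
r=cv2.minAreaRect(c); print("blue rect (x,y)",.34+r[0][1]*.00025,r[0][0]*.00025,np.array(r[1])*.00025,r[2])
a=rectify(s,.040,.35,.50,.04,.14)
cv2.imwrite("pics/r6.png",cv2.cvtColor(a,cv2.COLOR_RGB2BGR)); print(a.shape)
E
```

```text
[0.4154 0.1031 0.0319] [ 3.1413  0.0006 -3.1163] 0.022705086531996217
[278.4 267.4] [0.4319 0.1047 0.05  ]
blue rect (x,y) 0.4142670059204102 0.04201976776123047 [0.101  0.0218] 87.8094253540039
(600, 400, 3)
```

View pics/r6.png

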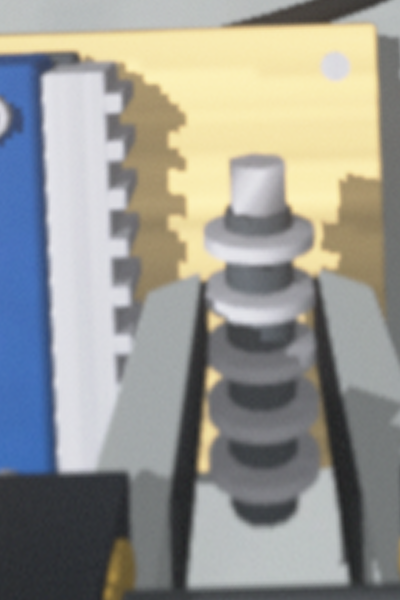

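The rectified view shows the gauge teeth on the left (tips at column ~128, so y ≈ 0.072) and the held coarse stud at column ~262, nearly parallel to them. I'll lower to just above the board and measure the phase there.

Call:
apply_moves(
  commands=[
    [0,0,0.01,0,0,-0.01,15],
    [0,0,0.01,0,0,-0.02,15],
    [0,0,0.01,0,0,-0.03,15],
    [0,0,0.01,0,0,-0.035,15],
    [0,0,0.01,0,0,-0.035,15],
  ],
)

```text
time: 11.2
tool_pos: [0.4144, 0.1023, -0.0046]
ee_rot: [-3.142, -0.002, -3.107]
wrist_force: [0.0, 0.7, -1.6]
width: 0.0232
finger_force: 30.0
```

```bash
python3 - <<'E'
from h import *
np.set_printoptions(precision=4,suppress=True,linewidth=160)
s=snapshot("wrist"); o=get_obs(); print(o["tool_pos"],o["ee_rot"],o["width"],o["wrist_force"])
np.savez("w7.npz",**s)
a=rectify(s,.040,.35,.50,.04,.14); b=rectify(s,.030,.35,.50,.04,.14)
cv2.imwrite("pics/r7.png",cv2.cvtColor(np.hstack([a,b]),cv2.COLOR_RGB2BGR))
E
```

```text
[ 0.4149  0.1024 -0.004 ] [ 3.1416 -0.001  -3.1075] 0.022852398957591582 [-0.3436  0.1154 -1.9296]
```

View pics/r7.png

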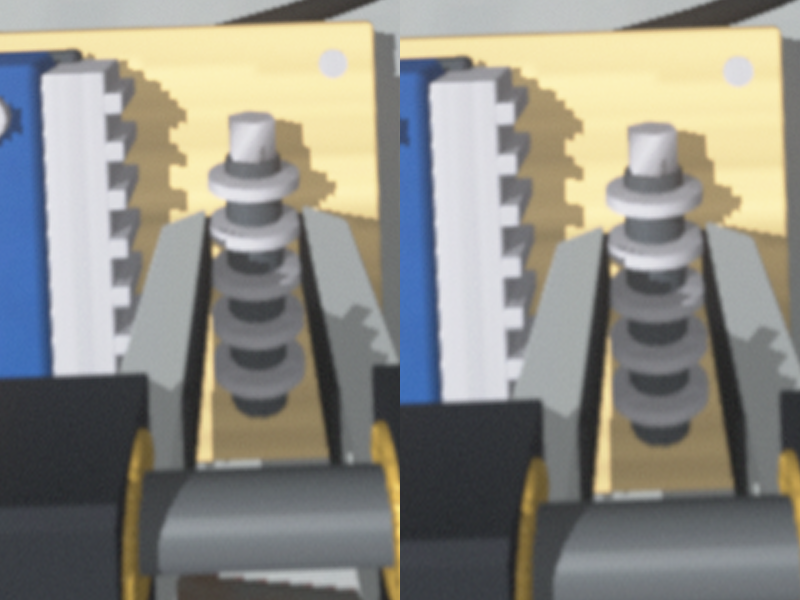

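Left half: the tooth tops are at rows ~103, 151, 200, 247, 295. Right half: the left extremes of the stud's ridges are at rows ~197, 245, 293, 342, 390. I'll refine with intensity profiles.

```bash
cat >> h.py <<'E'
def profile(im,c0,c1,slope,r0,r1,pitch,res=.00025):
    "sample brightness along slanted strip, fit phase at pitch; returns row(at given strip) of bright centres"
    g=cv2.cvtColor(im,cv2.COLOR_RGB2GRAY).astype(np.float32); r=np.arange(r0,r1)
    v=np.mean([g[r,np.round(c+slope*(r-r0)).astype(int)] for c in range(c0,c1)],0)
    k=np.polyfit(r,v,2); w=v-np.polyval(k,r); P=pitch/res
    ph=np.angle(np.sum(w*np.exp(-2j*np.pi*r/P))); amp=abs(np.sum(w*np.exp(-2j*np.pi*r/P)))/np.sum(abs(w))
    return v,(-ph/(2*np.pi)*P)%P,amp
E
python3 - <<'E'
from h import *
s=dict(np.load("w7.npz"))
np.set_printoptions(precision=4,suppress=True,linewidth=200)
a=rectify(s,.040,.35,.50,.04,.14); b=rectify(s,.030,.35,.50,.04,.14)
for c in (108,111,114): v,p,A=profile(a,c,c+3,.036,85,330,.012); print(c,p,A)
print(v[::4].astype(int))
for c in (208,210,212,214): v,p,A=profile(b,c,c+2,.034,175,400,.012); print(c,p,A); print(v[::4].astype(int))
E
```

```text
108 7.33178940570812 0.7123703354379202
111 6.8533665252889655 0.7179296570057958
114 6.570220592272428 0.7207960064668298
[113 120 178 224 222 222 219 173 111 107 107 110 114 129 177 223 222 221 220 160 105 108 108 112 117 142 176 222 221 222 221 174 110 108 110 113 123 148 170 213 221 221 221 179 112 106 109 111 117
 138 167 215 221 221 219 185 122 107 109 110 115 133]
208 25.28741731470725 0.5282424314135867
[235 230 192 169 166 181 204 212 225 236 238 235 230 211 172 145 148 156 174 181 134 116 145 190 194 156 111 102 101 104 104 106 103 107 115 118 119 117 114 112 110 110 111 111 115 118 126 134 126
 117 112 111 109 109 110 112 110]
210 23.774755118479998 0.4902042770264646
[234 218 171 162 164 177 205 214 222 234 237 234 226 195 164 157 159 161 183 200 157 125 157 212 215 169 116 110 109 110 111 114 114 116 120 120 120 114 111 108 109 110 109 112 114 116 122 127 122
 112 109 109 109 108 109 108 112]
212 21.63634462464063 0.4904431578579807
[233 203 161 162 163 174 204 220 222 231 237 234 222 177 158 160 161 163 182 206 177 130 149 201 200 150 112 110 110 110 112 116 119 118 122 121 117 110 109 108 109 109 111 113 115 117 120 123 115
 109 109 110 108 109 110 108 112]
214 19.5922735443065 0.5383797715389133
[228 184 158 162 165 172 201 224 225 231 236 233 215 164 158 160 162 161 174 204 196 140 136 172 168 126 110 110 110 110 111 118 120 120 124 120 113 109 110 110 109 110 112 112 115 119 121 121 113
 108 110 109 108 109 110 109 114]
```

Teeth lie at phase 6.9 and ridges at about 2.6 (mod 48 rows, after the slant correction), so the stud would stop crest on crest. I'll shift −5 mm in x and +4 mm in y, set it down and release.

Call:
apply_moves(
  commands=[
    [0,0,0,-0.003,0.002,0,15],
    [0,0,0,-0.005,0.004,0,15],
    [0,0,0,-0.005,0.004,0,15],
    [0,0,0,-0.005,0.004,-0.001,15],
    [0,0,0,-0.005,0.004,-0.001,15],
  ],
)

```text
time: 11.75
tool_pos: [0.4102, 0.1065, -0.0045]
ee_rot: [3.142, 0.0, -3.107]
wrist_force: [-0.1, 0.2, -1.0]
width: 0.0226
finger_force: 30.0
```

Call:
apply_moves(
  commands=[
    [0,0,0,0,0,0,31],
    [0,0,0,0,0,0,33],
    [0,0,0,0,0,0,33],
    [0,0,0,0,0,0,33],
    [0,0,0,0,0,0,33],
  ],
)

```text
time: 12.25
tool_pos: [0.4104, 0.1065, -0.0043]
ee_rot: [3.141, 0.0, -3.107]
wrist_force: [0.3, 0.3, 0.1]
width: 0.0308
finger_force: 0.0
```

Call:
apply_moves(
  commands=[
    [0,0,0,0,0,0.01,33],
    [0,0,0,0,0,0.03,33],
    [0,0,0,0,0.01,0.05,33],
    [0,0,0,0,0.035,0.055,10],
    [0,0,0,0,0.055,0.055,0],
  ],
)

```text
time: 12.75
tool_pos: [0.4118, 0.1626, 0.0531]
ee_rot: [3.14, 0.004, -3.108]
wrist_force: [0.2, -0.4, 0.3]
width: 0.0182
finger_force: 0.0
```

```bash
cat >> h.py <<'E'
def studs(s,n,z):
    for d in masks_of("wrist",n)[:1]:
        ys,xs=np.nonzero(d["mask"]); P=np.array([back(s,p,z)[:2] for p in zip(xs,ys)])
        m=P.mean(0); w,v=np.linalg.eigh(np.cov((P-m).T)); a=v[:,1]; q=(P-m)@a
        print(n,round(d["score"],2),d["extent"],m,"ang",np.arctan(a[1]/a[0]),q.min(),q.max())
E
python3 - <<'E'
from h import *
np.set_printoptions(precision=4,suppress=True)
s=snapshot("wrist"); o=get_obs(); print(o["tool_pos"],o["ee_rot"],o["width"])
np.savez("w8.npz",**s)
studs(s,"stud_coarse",.031)
for n in("stud_coarse_center","gauge_coarse_root"):
    for d in place_of("wrist",n)[:1]: print(n,d["score"],np.round(d["pixel"],1),back(s,d["pixel"],.03))
im=rectify(s,.046,.34,.50,.0,.10); hsv=cv2.cvtColor(im,cv2.COLOR_RGB2HSV)
m=cv2.inRange(hsv,(100,120,40),(125,255,255)); c=max(cv2.findContours(m,0,2)[0],key=cv2.contourArea)
r=cv2.minAreaRect(c); print("blue rect (x,y)",.34+r[0][1]*.00025,r[0][0]*.00025,np.array(r[1])*.00025,r[2])
a=rectify(s,.040,.35,.50,.04,.14); b=rectify(s,.030,.35,.50,.04,.14)
for c in (111,114): v,p,A=profile(a,c,c+3,.036,85,330,.012); print(c,p,A)
cv2.imwrite("pics/r8.png",cv2.cvtColor(np.hstack([a,b]),cv2.COLOR_RGB2BGR))
E
```

```text
[0.4112 0.165  0.0524] [ 3.138  0.003 -3.106] 0.014478931225497043
stud_coarse 0.6 [184.3, 172.6, 223.9, 272.3] [0.4149 0.1083] ang 0.021921088529332895 -0.03970974813513285 0.038952939553693194
stud_coarse_center 0.77 [203.3 227.6] [0.4176 0.1065 0.03  ]
gauge_coarse_root 0.78 [153.  229.7] [0.4206 0.0681 0.03  ]
blue rect (x,y) 0.42062731933593756 0.043372982025146486 [0.1142 0.0255] 89.86767578125
111 7.0018348790133444 0.7235792648743552
114 6.511916940059535 0.7280429671293448
```

Call:
apply_moves(
  commands=[
    [0,0,0,0,-0.01,0,0],
    [0,0,0,0,-0.022,-0.01,0],
    [0,0,0,0,-0.022,-0.035,0],
    [0,0,0,0,-0.022,-0.054,0],
    [0,0,0,0,-0.022,-0.056,0],
  ],
)

```text
time: 13.45
tool_pos: [0.4073, 0.1373, -0.0088]
ee_rot: [-3.14, -0.007, -3.109]
wrist_force: [-0.6, -0.3, 0.4]
width: 0.0005
finger_force: 0.0
```

Call:
apply_moves(
  commands=[
    [0,0,0,0,-0.004,0,0],
    [0,0,0,0,-0.008,0,0],
    [0,0,0,0,-0.012,0,0],
    [0,0,0,0,-0.016,0,0],
    [0,0,0,0,-0.016,0,0],
  ],
)

```text
time: 13.95
tool_pos: [0.4117, 0.1236, -0.0039]
ee_rot: [3.141, 0.003, -3.108]
wrist_force: [0.4, 1.7, 5.0]
width: 0.0005
finger_force: 2.1
```

```bash
python3 - <<'E'
from h import *
np.set_printoptions(precision=4,suppress=True)
s=dict(np.load("w8.npz"))
im=rectify(s,.046,.34,.50,.0,.10); hsv=cv2.cvtColor(im,cv2.COLOR_RGB2HSV)
m=cv2.inRange(hsv,(100,120,40),(125,255,255)); rr=np.arange(120,520); e=np.array([np.nonzero(m[r])[0].max() for r in rr if m[r].any()])
print("edge slope",np.polyfit(rr[:len(e)],e,1), e[::50])
s=snapshot("wrist"); o=get_obs(); print(o["tool_pos"],o["ee_rot"],o["width"],o["wrist_force"])
studs(s,"stud_coarse",.031)
for d in place_of("wrist","stud_coarse_center")[:1]: print(d["score"],np.round(d["pixel"],1),back(s,d["pixel"],.03))
E
```

```text
edge slope [  0.0453 200.746 ] [206 208 211 213 215 218 220 222]
[ 0.4117  0.1238 -0.004 ] [ 3.1405  0.0033 -3.1077] 0.00033159245797078 [0.9568 0.9694 4.1127]
stud_coarse 0.67 [219.9, 197.1, 264.8, 306.5] [0.4089 0.1031] ang -0.06801607715910789 -0.03792342553546135 0.03290564848767242
0.67 [244.1 264.6] [0.4189 0.1043 0.03  ]
```

Call:
apply_moves(
  commands=[
    [0,0,0,0,0,0.0015,0],
    [0,0,0.01,0,-0.003,0.0015,0],
    [0,0,0.01,0,-0.006,0.0015,0],
    [0,0,0.01,0.0005,-0.009,0.0015,0],
    [0,0,0.01,0.0005,-0.009,0.0015,0],
  ],
)

```text
time: 14.6
tool_pos: [0.4111, 0.1144, -0.0035]
ee_rot: [3.141, 0.001, -3.097]
wrist_force: [0.7, 1.6, 5.5]
width: 0.0003
finger_force: 2.4
```

```bash
python3 - <<'E'
from h import *
np.set_printoptions(precision=4,suppress=True)
s=snapshot("wrist"); o=get_obs(); print(o["tool_pos"],o["ee_rot"],o["width"],o["wrist_force"])
np.savez("w9.npz",**s)
studs(s,"stud_coarse",.031)
a=rectify(s,.030,.36,.49,.05,.15)
cv2.imwrite("pics/r9.png",cv2.resize(cv2.cvtColor(a,cv2.COLOR_RGB2BGR),None,fx=1.15,fy=1.15))
E
```

```text
[ 0.4111  0.1145 -0.0035] [ 3.1412  0.0008 -3.0973] 0.0005050451381938826 [-1.013   1.0958  5.3891]
stud_coarse 0.95 [222.4, 198.0, 265.6, 307.5] [0.4091 0.0943] ang -0.06350013599732796 -0.03815616909362833 0.032202177437389526
```

View pics/r9.png

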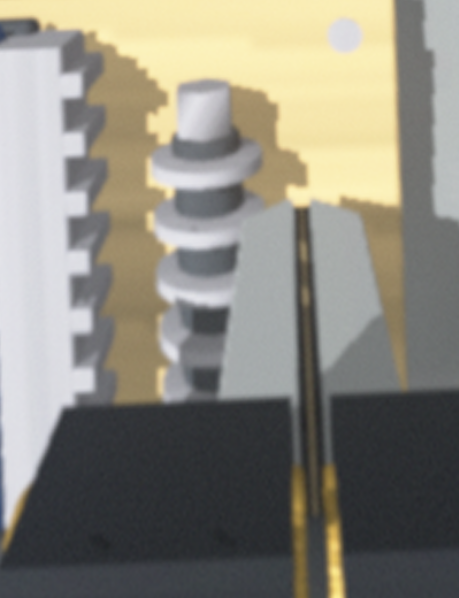

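The stud is parallel to the teeth, with its ridges at rows 165, 222 and 280, close to the gap centres. I'll raise the tip slightly and push on gently.

Call:
apply_moves(
  commands=[
    [0,0,0,0,0,0.003,0],
    [0,0,0,-0.0005,-0.002,0.003,0],
    [0,0,0,-0.0005,-0.004,0.003,0],
    [0,0,0,-0.0005,-0.006,0.003,0],
    [0,0,0,-0.0005,-0.006,0.003,0],
  ],
)

```text
time: 15.2
tool_pos: [0.4104, 0.1084, -0.0007]
ee_rot: [3.141, 0.0, -3.098]
wrist_force: [-1.9, 2.6, 4.6]
width: 0.0007
finger_force: 2.1
```

Call:
apply_moves(
  commands=[
    [0,0,0,0,-0.001,0,0],
    [0,0,0,0,-0.002,0,0],
    [0,0,0,0,-0.003,0,0],
    [0,0,0,0,-0.004,0,0],
    [0,0,0,0,-0.004,0,0],
  ],
)

```text
time: 15.7
tool_pos: [0.411, 0.1047, -0.0004]
ee_rot: [3.141, 0.002, -3.097]
wrist_force: [-0.5, 2.2, 5.2]
width: 0.0006
finger_force: 2.7
```

```bash
cat > look.py <<'E'
from h import *
import sys
np.set_printoptions(precision=4,suppress=True)
n,zz=sys.argv[1],float(sys.argv[2])
s=snapshot("wrist"); o=get_obs(); print(o["tool_pos"],o["ee_rot"],o["width"],o["wrist_force"])
np.savez("last.npz",**s)
studs(s,"stud_"+n,.031)
for k in("stud_%s_center"%n,"gauge_%s_root"%n):
    for d in place_of("wrist",k)[:1]: print(k,d["score"],np.round(d["pixel"],1),back(s,d["pixel"],.03))
E
python3 look.py coarse .03
```

```text
[ 0.411   0.1047 -0.0004] [ 3.1411  0.0016 -3.0973] 0.00045118971297286657 [0.6732 1.6246 5.0987]
stud_coarse 0.91 [226.8, 197.8, 274.9, 307.2] [0.4079 0.0871] ang -0.09885594423889019 -0.0405801068323675 0.030065795268151403
stud_coarse_center 0.75 [251.3 264.7] [0.4201 0.0895 0.03  ]
gauge_coarse_root 0.88 [216.4 264.8] [0.4211 0.0682 0.03  ]
```

Call:
apply_moves(
  commands=[
    [0,0,0,0,-0.001,0,0],
    [0,0,0,0,-0.002,0,0],
    [0,0,0,0,-0.003,0,0],
    [0,0,0,0,-0.003,0,0],
    [0,0,0,0,-0.003,0,0],
  ],
)

```text
time: 16.4
tool_pos: [0.4112, 0.1017, -0.0002]
ee_rot: [3.141, 0.002, -3.097]
wrist_force: [-0.6, 2.2, 5.2]
width: 0.0007
finger_force: 2.8
```

Call:
apply_moves(
  commands=[
    [0,0,0,0,-0.001,0,0],
    [0,0,0,0,-0.002,0,0],
    [0,0,0,0,-0.002,0,0],
    [0,0,0,0,-0.002,0,0],
    [0,0,0,0,-0.002,0,0],
  ],
)

```text
time: 16.9
tool_pos: [0.4114, 0.0998, -0.0001]
ee_rot: [3.141, 0.002, -3.097]
wrist_force: [0.1, 1.9, 5.9]
width: 0.0005
finger_force: 3.0
```

```bash
python3 look.py coarse .03
```

```text
[ 0.4114  0.0998 -0.0001] [ 3.1409  0.0025 -3.0973] 5.167471610840129e-05 [-1.3403  3.1213  6.0655]
stud_coarse 0.78 [228.1, 198.7, 270.5, 304.3] [0.4083 0.0823] ang -0.10462719666095342 -0.040706246575236284 0.03008810668334876
stud_coarse_center 0.84 [253.4 265.3] [0.4209 0.0859 0.03  ]
gauge_coarse_root 0.67 [223.  266.7] [0.4227 0.0673 0.03  ]
```

Call:
apply_moves(
  commands=[
    [0,0,0,0,-0.001,0,0],
    [0,0,0,0,-0.001,0,0],
    [0,0,0,0,-0.002,0,0],
    [0,0,0,0,-0.002,0,0],
    [0,0,0,0,-0.002,0,0],
  ],
)

```text
time: 17.6
tool_pos: [0.4115, 0.0989, 0.0001]
ee_rot: [3.139, 0.003, -3.097]
wrist_force: [-0.6, 4.8, 6.6]
width: 0.0003
finger_force: 4.0
```

Call:
apply_moves(
  commands=[
    [0,0,0,0,-0.001,0,0],
    [0,0,0,0,-0.001,0,0],
    [0,0,0,0,-0.001,0,0],
    [0,0,0,0,-0.001,0,0],
    [0,0,0,0,-0.001,0,0],
  ],
)

```text
time: 18.1
tool_pos: [0.4115, 0.0987, 0.0002]
ee_rot: [3.137, 0.003, -3.097]
wrist_force: [-0.4, 6.5, 6.2]
width: 0.0003
finger_force: 4.8
```

```bash
cat > phase.py <<'E'
from h import *
import sys
np.set_printoptions(precision=4,suppress=True,linewidth=220)
def run(s,pitch,y0,c_t,c_s,r0t,r0,r1,sl=.045):
    a=rectify(s,.040,.35,.50,y0,y0+.1); b=rectify(s,.042,.35,.50,y0,y0+.1)
    for c in c_t: v,p,A=profile(a,c,c+3,sl,r0t,r1,pitch); print("teeth",c,round(p,1),round(float(A),2))
    print(v[::4].astype(int))
    for c in c_s: v,p,A=profile(b,c,c+3,sl,r0,r1,pitch); print("stud",c,round(p,1),round(float(A),2)); print(v[::4].astype(int))
    for r in (120,150,170,200,230): print(r, b[r,90:240:4].mean(1).astype(int))
E
python3 - <<'E'
from phase import *
s=snapshot("wrist"); np.savez("last.npz",**s)
run(s,.012,.04,(110,113),(155,163,171,179),85,85,280)
E
```

```text
teeth 110 6.9 0.72
teeth 113 6.6 0.72
[110 123 177 217 220 220 217 164 107 105 108 111 112 128 169 214 220 219 216 177 110 107 108 110 115 142 176 217 219 218 218 180 112 107 110 110 122 140 162 212 219 219 216 170 115 109 109 108 116]
stud 155 36.4 0.63
[149 147 146 143 138 134 155 180 195 208 214 218 219 218 215 212 183 115 112 110 120 153 165 191 225 227 203 127 109 110 109 111 128 160 168 189 224 226 208 131 110 107 108 112 140 161 169 186 219]
stud 163 36.4 0.6
[223 154 145 144 143 149 155 189 218 219 214 212 210 210 211 207 198 141 113 109 111 144 163 182 220 223 193 126 107 109 107 107 116 152 167 185 219 223 197 120 107 106 106 107 126 156 165 181 215]
stud 171 36.2 0.7
[233 231 223 170 154 152 153 192 210 210 209 209 208 202 193 187 170 120 108 107 112 152 166 185 214 215 176 115 105 105 106 106 118 153 166 182 213 214 186 116 103 103 105 108 128 157 167 182 197]
stud 179 35.4 0.61
[233 232 232 227 184 150 160 196 207 206 200 192 184 176 162 155 130 102 103 102 116 154 167 189 204 200 147  90  99  99 100  99 123 157 164 184 201 195 171 150 161 165 165 166 168 169 167 166 166]
120 [221 220 218 215 177 115 103 108 111 114 114 119 132 133 135 161 190 208 220 220 214 211 209 208 198 177 132 126 134 132 133 133 135 135 189 214 214 214]
150 [221 221 219 220 218 219 220 220 210 137 127 135 135 133 122 108 133 157 180 190 182 165 147 126 112 100  87  77  90 116 119 128 135 137 137 140 196 219]
170 [220 221 220 220 206 142 104 108 113 112 149 182 172 169 167 167 166 162 156 154 155 160 160 162 160 164 164 163 162 159 146 128 118 130 138 141 138 138]
200 [218 221 220 219 221 216 220 221 219 180 131 137 132 119 110 102 108 111 112 110 109 109 105 104  98  91  84  79  72 103 128 137 139 144 149 149 139 140]
230 [216 220 220 219 219 191 132 140 143 145 119 134 193 218 226 228 229 227 226 225 223 219 217 213 204 179 169 166 168 167 167 166 167 167 168 151  86  78]
```

The stud has stopped crest on crest: the ridges are about 3 mm off the gap centres, and the axis is about 15.6 mm from the root. I'll retract and push the stub end about +9 mm along the row.

Call:
apply_moves(
  commands=[
    [0,0,0,0,0.004,0,0],
    [0,0,0,0,0.01,0.01,0],
    [0,0,0,0,0.01,0.045,0],
    [0,0,0,-0.025,0,0.05,0],
    [0,0,0,-0.05,-0.014,0.05,0],
  ],
)

```text
time: 18.65
tool_pos: [0.3607, 0.0822, 0.0505]
ee_rot: [-3.141, 0.002, -3.096]
wrist_force: [0.1, 0.1, -0.5]
width: 0.0001
finger_force: 0.0
```

Call:
apply_moves(
  commands=[
    [0,0,0,0,0,0,0],
    [0,0,0,0,0,0,0],
    [0,0,0,0,0,0,0],
    [0,0,0,0,0,0,0],
    [0,0,0,0,0,0,0],
  ],
)

```text
time: 19.15
tool_pos: [0.3606, 0.0826, 0.0488]
ee_rot: [3.142, -0.001, -3.097]
wrist_force: [0.3, -0.7, -0.5]
width: 0.0005
finger_force: 0.0
```

```bash
python3 look.py coarse .03;  python3 - <<'E'
from phase import *
run(dict(np.load("last.npz")),.012,.04,(110,),(155,163),85,150,400)
E
```

```text
[0.3605 0.0826 0.0488] [ 3.1416 -0.0006 -3.0971] 0.0002714599706595997 [-0.3944  0.6522  0.1219]
gauge_coarse_root 0.85 [254.  297.1] [0.4225 0.0669 0.03  ]
teeth 110 3.1 0.22
[117 127 168 214 224 221 212 183 151 155 158 156 163 173 180 179 178 176 176 176 175 173 173 172 173 173 172 173 173 173 172 173 172 172 173 171 172 172 173 171 173 172 173 172 171 171 172 172 172 171 172 164 128  74
  53  51  52  50  51  50  51  51  51  51  51  51  50  49  50  49  47  49  49  47  47  48  48  45  46]
stud 155 39.6 0.12
[174 173 174 173 173 173 173 173 171 173 174 173 172 173 173 172 172 172 173 172 172 171 171 172 172 173 173 171 173 172 172 171 170 165 128  76  55  57  57  54  51  51  52  51  51  50  51  48  51  49  53  49  49  55
  54  56  58  59  61  66  70  66  69]
stud 163 1.3 0.17
[173 173 175 173 173 172 172 173 174 172 173 173 172 172 173 171 171 174 171 172 171 172 171 170 170 167 168 167 166 166 167 164 164 161 150 138 137 137 122 102  95  93  95  95  96  95  92  93  94  94  93  93  90  92
  97 100 103 110 114 118 124 130 138]
120 [226 225 224 218 182 134 163 176 175 173 173 173 173 172 174 174 174 173 174 168 136  86 109 111  85 130 166 175 174 173 174 173 174 172 172 175 173 174]
150 [225 226 224 223 220 203 176 174 174 174 174 174 173 173 174 175 174 173 173 171 141  84  72  79  66  96 152 172 173 174 173 173 173 173 172 174 174 172]
170 [225 226 225 223 211 182 172 174 173 172 174 173 173 173 173 174 173 172 174 172 150  90  76  98  83  80 135 172 172 173 174 173 172 173 172 171 171 172]
200 [223 225 223 207 183 173 173 173 174 174 172 173 173 172 171 174 172 172 173 172 157 102  61  70  70  64 107 159 172 172 172 173 172 172 172 171 172 172]
230 [222 224 213 185 174 173 174 172 171 174 172 174 172 171 171 172 173 172 172 172 164 113  64 100 117  78  76 142 171 171 173 172 164 143 129 123 124 125]
```

Contact forces suggest that the tips were too high on the stud. I'll descend lower here beside the stub, watching the force.

Call:
apply_moves(
  commands=[
    [0,0,0,0,0,-0.02,0],
    [0,0,0,0,0,-0.04,0],
    [0,0,0,0,0,-0.05,0],
    [0,0,0,0,0,-0.055,0],
    [0,0,0,0,0,-0.055,0],
  ],
)

```text
time: 19.85
tool_pos: [0.3599, 0.0825, -0.0063]
ee_rot: [3.142, -0.001, -3.097]
wrist_force: [0.2, 0.0, 0.6]
width: 0.0006
finger_force: 0.0
```

Call:
apply_moves(
  commands=[
    [0,0,0,0,0,-0.001,0],
    [0,0,0,0,0,-0.002,0],
    [0,0,0,0,0,-0.003,0],
    [0,0,0,0,0,-0.004,0],
    [0,0,0,0,0,-0.004,0],
  ],
)

```text
time: 20.35
tool_pos: [0.3603, 0.0825, -0.0099]
ee_rot: [3.141, 0.0, -3.097]
wrist_force: [-0.4, 0.4, -0.2]
width: 0.0002
finger_force: 0.0
```

Call:
apply_moves(
  commands=[
    [0,0,0,0.004,0,0,0],
    [0,0,0,0.008,0,0,0],
    [0,0,0,0.011,0,0,0],
    [0,0,0,0.014,0.001,0,0],
    [0,0,0,0.016,0.001,0,0],
  ],
)

```text
time: 20.85
tool_pos: [0.3765, 0.0835, -0.01]
ee_rot: [3.142, -0.0, -3.097]
wrist_force: [-0.5, 0.0, 0.0]
width: 0.0004
finger_force: 0.4
```

Call:
apply_moves(
  commands=[
    [0,0,0,0.001,0,0,0],
    [0,0,0,0.002,0,0,0],
    [0,0,0,0.003,0,0,0],
    [0,0,0,0.004,0,0,0],
    [0,0,0,0.004,0,0,0],
  ],
)

```text
time: 21.35
tool_pos: [0.3804, 0.0835, -0.01]
ee_rot: [3.141, 0.0, -3.097]
wrist_force: [-0.3, -0.2, -1.1]
width: 0.0005
finger_force: 0.1
```

Call:
apply_moves(
  commands=[
    [0,0,0,-0.01,0,0,0],
    [0,0,0,-0.015,0,0.03,0],
    [0,0,0,-0.015,0.02,0.065,0],
    [0,0,0,0.015,0.06,0.065,0],
    [0,0,0,0.04,0.08,0.065,0],
  ],
)

```text
time: 21.85
tool_pos: [0.4219, 0.1659, 0.0576]
ee_rot: [3.139, 0.006, -3.096]
wrist_force: [0.7, -0.6, 1.4]
width: 0.0004
finger_force: 0.0
```

```bash
python3 look.py coarse .03;  python3 - <<'E'
from phase import *
run(dict(np.load("last.npz")),.012,.04,(110,113),(155,163,171),85,200,450)
E
```

```text
[0.4247 0.1676 0.0563] [ 3.1382  0.0064 -3.0953] 0.00039739707690082817 [3.2673 0.0625 0.3877]
stud_coarse_center 0.83 [172.3 228. ] [0.4314 0.0849 0.03  ]
gauge_coarse_root 0.77 [148.8 215.7] [0.4222 0.0674 0.03  ]
teeth 110 7.0 0.73
teeth 113 6.5 0.73
[105 119 177 219 223 220 205 149 105 103 105 103 104 117 169 216 222 219 205 149 105 105 104 104 105 131 181 213 221 219 213 166 110 102 103 104 105 134 176 210 220 221 210 172 114 102 102 103 108 130 180 215 219 216
 205 158 111 103 101 104 109 132 171 206 212 213 204 163 117 102 103 106 114 133 174 206 216 215 212 178 117 103 105 108 123 144 166 200 216 215 205 169]
stud 155 34.1 0.77
[150 149 138 148 168 184 219 228 221 178 144 141 141 133 130 155 169 184 216 228 220 175 134 128 126 133 154 166 165 181 217 227 218 173 138 132 128 136 159 167 173 187 215 226 218 178 141 127 116 130 157 169 172 188
 218 227 212 170 136 125 119 114 113]
stud 163 34.5 0.77
[125 118 118 138 161 179 210 227 223 175 128 119 117 112 125 150 165 179 211 228 226 181 124 114 110 114 130 155 164 171 203 225 221 179 129 114 110 120 141 159 169 180 205 225 223 1
[... 436 characters left out ...]
140 140 140 140 140 140 139 141 172 214 222 222 223 222 223 222 222]
150 [223 224 223 222 222 220 223 222 213 156 107 104 107 118 128 131 133 130 133 132 133 133 137 139 141 155 176 186 189 193 195 202 206 212 214 214 215 215]
170 [223 224 223 223 215 165 111 103 105 105 105 107 111 122 125 126 127 136 146 170 202 220 223 218 213 210 206 197 185 168 136 115 129 141 142 142 142 144]
200 [220 225 224 223 223 220 222 223 223 188 125 106 108 122 141 141 143 141 131 118 125 136 144 143 136 124 114 108  96  90  84  75  71  86 114 124 128 134]
230 [220 223 223 223 222 197 143 117 123 132 139 133 118 115 160 212 224 229 230 230 228 227 223 220 214 207 199 188 175 158 141 127 108  96 113 127 130 128]
```

```bash
python3 - <<'E'
from phase import *
for f,c in (("w8.npz",(258,264)),("w9.npz",(205,213,221)),):
    s=dict(np.load(f)); b=rectify(s,.042,.35,.50,.04,.14); print(f)
    for c in c:
        v,p,A=profile(b,c,c+3,.045,130,390,.012); print(c,round(p,1),A); print(v[::4].astype(int))
E
```

```text
w8.npz
258 27.0 0.7084642011588752
[228 228 217 164 122 117 121 147 177 202 227 230 199 117 110 120 120 119 126 153 175 199 225 230 205 141 118 118 118 118 131 155 175 197 224 228 205 146 117 117 116 117 133 159 172 194 222 229 208 150 116 115 114 117
 137 162 173 195 220 227 210 151 116 114 112]
264 26.9 0.7150504360910303
[222 219 205 158 122 115 120 146 172 199 224 227 198 127 115 117 116 117 120 148 170 196 223 226 196 138 116 117 116 114 124 151 173 195 222 226 205 140 113 112 113 113 127 156 173 192 219 224 198 135 111 109 111 112
 128 156 172 189 216 224 204 146 111 109 108]
w9.npz
205 31.5 0.6257536804604772
[225 226 224 213 139 113 115 119 148 169 183 222 230 218 148 116 115 114 114 126 157 169 175 219 229 221 158 115 113 114 113 131 163 168 182 218 217 157 103  86  84  85  81  99 113 113 117 125 128 127  96  73  72  67
  81 103 103  70  51  50  48  51  49  50  47]
213 31.9 0.6516039593699345
[216 212 209 199 154 116 113 115 139 168 181 217 225 218 152 113 111 111 111 115 148 167 172 213 227 224 162 112 110 110 109 120 153 168 176 208 226 179 101  69  68  69  69  82 108 114 116 122 130 127  96  71  65  64
  67  90  99  64  50  49  49  48  51  48  47]
221 31.3 0.6359551248600188
[200 198 192 180 145 114 110 110 137 167 181 213 220 203 126 108 106 107 107 110 145 167 177 210 222 209 140 104 105 103 105 114 152 167 177 208 221 200 117  67  68  67  69  80 105 112 118 124 131 126  96  68  65  77
  80 101 106  65  49  50  48  50  49  49  47]
```

It's now about 2 mm past the gap centre, which is flank contact. I'll press it low at the equator with a slight −x drag.

Call:
apply_moves(
  commands=[
    [0,0,0,0,-0.025,0,0],
    [0,0,0,0,-0.045,0,0],
    [0,0,0,0,-0.045,-0.03,0],
    [0,0,0,0,-0.045,-0.06,0],
    [0,0,0,0,-0.045,-0.067,0],
  ],
)

```text
time: 22.55
tool_pos: [0.4158, 0.1169, -0.0153]
ee_rot: [-3.141, -0.008, -3.099]
wrist_force: [-4.8, -1.0, 24.9]
width: 0.0005
finger_force: 14.6
```

Call:
apply_moves(
  commands=[
    [0,0,0,0,-0.005,0,0],
    [0,0,0,0,-0.01,0,0],
    [0,0,0,0,-0.014,0,0],
    [0,0,0,0,-0.017,0,0],
    [0,0,0,0,-0.017,0,0],
  ],
)

```text
time: 23.05
tool_pos: [0.421, 0.1029, -0.0107]
ee_rot: [3.138, 0.002, -3.098]
wrist_force: [-0.4, 6.0, 1.7]
width: 0.0007
finger_force: 2.7
```

Call:
apply_moves(
  commands=[
    [0,0,0,0,-0.001,0,0],
    [0,0,0,0,-0.001,0,0],
    [0,0,0,-0.001,-0.002,0,0],
    [0,0,0,-0.002,-0.002,0,0],
    [0,0,0,-0.003,-0.002,0,0],
  ],
)

```text
time: 23.55
tool_pos: [0.4201, 0.1026, -0.01]
ee_rot: [3.135, 0.007, -3.097]
wrist_force: [2.9, 8.7, 1.1]
width: 0.0001
finger_force: 4.2
```

```bash
python3 look.py coarse .03;  python3 - <<'E'
from phase import *
run(dict(np.load("last.npz")),.012,.04,(110,),(145,155,163),85,170,300)
E
```

```text
[ 0.42    0.1026 -0.0099] [ 3.1351  0.0069 -3.0974] 8.677709779277682e-05 [2.5096 8.6505 1.4275]
stud_coarse 0.95 [213.6, 205.2, 259.1, 307.3] [0.419  0.0799] ang -0.0160652251534741 -0.031927560349287905 0.030481753704705853
stud_coarse_center 0.62 [237.7 272.4] [0.4295 0.0801 0.03  ]
gauge_coarse_root 0.6 [216.2 261.4] [0.4229 0.0676 0.03  ]
teeth 110 7.0 0.71
[105 109 169 218 217 217 216 156 101 103 102 102 104 117 170 216 216 216 214 172 105 100 103 103 105 124 168 216 216 214 214 166 115 136 142 131 115 135 168 211 215 214 215 170 113 111 114 109 110 132 158 201 215 214]
stud 145 31.7 0.75
[209 208 208 210 207 184 120 107 106 116 148 164 180 220 223 207 131 106 105 106 107 122 154 163 177 215 224 211 141 104  99  77  68]
stud 155 31.6 0.76
[212 213 213 207 200 181 117 109 108 114 145 160 179 212 215 199 133 105 108 106 107 119 152 160 175 209 217 199 135 105 104  95  73]
stud 163 30.2 0.76
[206 199 191 175 165 147 106 105 103 113 150 161 177 204 202 175 114 100 102 101 100 117 156 159 173 202 203 183 115  98 100  93  74]
120 [220 217 215 217 175 111 103 102 112 118 118 117 130 131 132 132 131 133 132 133 132 131 148 158 175 213 213 214 213 213 213 213 213 212 212 212 213 212]
150 [218 218 216 217 214 216 217 218 208 130 124 128 116 118 134 142 150 152 152 154 160 169 163 135 127 131 132 137 137 148 190 215 214 214 215 215 215 215]
170 [218 219 216 216 204 137 103 104 109 110 110 110 155 203 211 208 211 216 214 201 185 163 129 114 122 135 135 137 137 137 135 136 170 218 218 218 218 218]
200 [215 219 217 215 214 213 217 217 216 177 111  99  75  99 108 109 110 110 109 103  97  93  89  81  88 130 146 145 144 137 134 135 135 135 137 134 176 216]
230 [213 217 218 216 216 186 126 137 146 155 155 167 191 207 208 207 207 203 192 179 167 151 131 102  81  69 100 119 127 130 141 152 159 162 164 162 163 162]
```

It has dropped in: the axis is now at y ≈ 0.080, about 12.3 mm from the root. I'll retract and verify.

Call:
apply_moves(
  commands=[
    [0,0,0,0.002,0.004,0,0],
    [0,0,0,0.002,0.012,0,0],
    [0,0,0,0.002,0.02,0.02,0],
    [0,0,0,0,0.05,0.05,20],
    [0,0,0,-0.005,0.09,0.07,60],
  ],
)

```text
time: 24.25
tool_pos: [0.4134, 0.1893, 0.06]
ee_rot: [-3.141, 0.003, -3.101]
wrist_force: [0.6, 0.6, 0.4]
width: 0.0129
finger_force: 0.0
```

Call:
apply_moves(
  commands=[
    [0,0,0.02,-0.004,0.03,0.01,60],
    [0,0,0.05,-0.01,0.06,0.01,60],
    [0,0,0.08,-0.015,0.09,0.01,60],
    [0,0,0.085,-0.02,0.12,0.01,60],
    [0,0,0.085,-0.02,0.132,0.01,60],
  ],
)

```text
time: 24.75
tool_pos: [0.3916, 0.3234, 0.0681]
ee_rot: [-3.141, 0.0, -3.01]
wrist_force: [0.5, -0.0, -0.4]
width: 0.0529
finger_force: 0.0
```

```bash
python3 look.py coarse .03;  python3 - <<'E'
from phase import *
s=dict(np.load("last.npz"))
studs(s,"stud_fine",.013)
for d in place_of("wrist","stud_fine_center")[:1]: print(d["score"],np.round(d["pixel"],1),back(s,d["pixel"],.012))
run(s,.012,.04,(110,),(145,155,163),85,200,400)
E
```

```text
[0.392  0.3239 0.068 ] [ 3.1409  0.0004 -3.0097] 0.05490018392958934 [0.4575 1.5732 0.9752]
stud_coarse_center 0.53 [279.  219.4] [0.3937 0.325  0.03  ]
stud_fine 0.84 [269.2, 175.5, 297.3, 260.0] [0.3973 0.3278] ang 0.11326164053260891 -0.038067579441598304 0.03856562257178726
0.58 [281.2 219. ] [0.3991 0.3277 0.012 ]
teeth 110 0.0 nan
[0 0 0 0 0 0 0 0 0 0 0 0 0 0 0 0 0 0 0 0 0 0 0 0 0 0 0 0 0 0 0 0 0 0 0 0 0 0 0 0 0 0 0 0 0 0 0 0 0 0 0 0 0 0 0 0 0 0 0 0 0 0 0 0 0 0 0 0 0 0 0 0 0 0 0 0 0 0 0]
stud 145 0.0 nan
[0 0 0 0 0 0 0 0 0 0 0 0 0 0 0 0 0 0 0 0 0 0 0 0 0 0 0 0 0 0 0 0 0 0 0 0 0 0 0 0 0 0 0 0 0 0 0 0 0 0]
stud 155 0.0 nan
[0 0 0 0 0 0 0 0 0 0 0 0 0 0 0 0 0 0 0 0 0 0 0 0 0 0 0 0 0 0 0 0 0 0 0 0 0 0 0 0 0 0 0 0 0 0 0 0 0 0]
stud 163 0.0 nan
[0 0 0 0 0 0 0 0 0 0 0 0 0 0 0 0 0 0 0 0 0 0 0 0 0 0 0 0 0 0 0 0 0 0 0 0 0 0 0 0 0 0 0 0 0 0 0 0 0 0]
120 [0 0 0 0 0 0 0 0 0 0 0 0 0 0 0 0 0 0 0 0 0 0 0 0 0 0 0 0 0 0 0 0 0 0 0 0 0 0]
150 [0 0 0 0 0 0 0 0 0 0 0 0 0 0 0 0 0 0 0 0 0 0 0 0 0 0 0 0 0 0 0 0 0 0 0 0 0 0]
170 [0 0 0 0 0 0 0 0 0 0 0 0 0 0 0 0 0 0 0 0 0 0 0 0 0 0 0 0 0 0 0 0 0 0 0 0 0 0]
200 [0 0 0 0 0 0 0 0 0 0 0 0 0 0 0 0 0 0 0 0 0 0 0 0 0 0 0 0 0 0 0 0 0 0 0 0 0 0]
230 [0 0 0 0 0 0 0 0 0 0 0 0 0 0 0 0 0 0 0 0 0 0 0 0 0 0 0 0 0 0 0 0 0 0 0 0 0 0]h.py:26: RuntimeWarning: invalid value encountered in scalar divide
  ph=np.angle(np.sum(w*np.exp(-2j*np.pi*r/P))); amp=abs(np.sum(w*np.exp(-2j*np.pi*r/P)))/np.sum(abs(w))
```

Call:
apply_moves(
  commands=[
    [0,0,-0.01,0.006,0.004,-0.02,60],
    [0,0,-0.01,0.006,0.004,-0.045,60],
    [0,0,-0.01,0.006,0.004,-0.065,60],
    [0,0,-0.01,0.006,0.004,-0.08,60],
    [0,0,-0.01,0.006,0.004,-0.085,60],
  ],
)

```text
time: 25.55
tool_pos: [0.3973, 0.3234, -0.0189]
ee_rot: [-3.14, -0.003, -3.024]
wrist_force: [0.1, -0.7, -0.3]
width: 0.0568
finger_force: 0.0
```

Call:
apply_moves(
  commands=[
    [0,0,0,0,0,-0.003,60],
    [0,0,0,0,0,-0.006,60],
    [0,0,0,0,0,-0.009,60],
    [0,0,0,0,0,-0.009,60],
    [0,0,0,0,0,-0.009,40],
  ],
)

```text
time: 26.05
tool_pos: [0.3985, 0.3257, -0.0255]
ee_rot: [3.141, 0.001, -3.022]
wrist_force: [0.3, -0.2, -0.3]
width: 0.0515
finger_force: 0.0
```

Call:
apply_moves(
  commands=[
    [0,0,0,0,0,0,20],
    [0,0,0,0,0,0,15],
    [0,0,0,0,0,0,15],
    [0,0,0,0,0,0,15],
    [0,0,0,0,0,0,15],
  ],
)

```text
time: 26.55
tool_pos: [0.3984, 0.3256, -0.0259]
ee_rot: [3.141, 0.0, -3.022]
wrist_force: [1.2, 0.9, 0.3]
width: 0.0223
finger_force: 36.7
```

Call:
apply_moves(
  commands=[
    [0,0,0,0,0,0.02,15],
    [0,0,0,0,0,0.06,15],
    [0,0,-0.02,0.004,-0.03,0.1,15],
    [0,0,-0.05,0.008,-0.07,0.125,15],
    [0,0,-0.075,0.015,-0.11,0.125,15],
  ],
)

```text
time: 27.05
tool_pos: [0.4156, 0.2156, 0.1035]
ee_rot: [3.139, 0.008, -3.097]
wrist_force: [2.6, 0.1, -2.0]
width: 0.0221
finger_force: 36.3
```

```bash
python3 look.py coarse .03;  python3 - <<'E'
from phase import *
s=dict(np.load("last.npz"))
run(s,.012,.04,(110,),(140,147,155),85,200,400)
E
```

```text
[0.4156 0.2086 0.1012] [-3.1358  0.0049 -3.1027] 0.02212596610528794 [ 0.6567 -4.7784 -2.8787]
stud_coarse 0.88 [108.3, 169.4, 145.8, 250.0] [0.4283 0.0809] ang 0.02677132892680282 -0.03825695806701345 0.03874734240207243
stud_coarse_center 0.58 [128.2 214.7] [0.4319 0.0803 0.03  ]
gauge_coarse_root 0.66 [140.7 210.1] [0.4269 0.092  0.03  ]
teeth 110 7.0 0.73
[108 122 187 231 231 231 223 182 126 108 109 109 110 128 186 226 229 229 226 183 120 107 110 110 109 130 187 222 228 228 226 186 125 108 111 112 111 133 190 225 228 227 213 166 121 107 108 108 115 141 184 218 228 226
 217 180 131 110 108 109 111 132 175 216 227 226 217 181 132 110 111 111 115 138 182 217 225 225 216]
stud 140 29.7 0.76
[109 114 136 169 198 224 233 221 169 118 108 109 109 114 135 165 198 227 235 221 168 121 108 108 112 128 158 178 198 223 233 225 174 123 107 110 114 130 159 179 200 224 233 221 171 124 108 110 116 130]
stud 147 30.1 0.76
[107 112 135 165 193 221 234 222 172 123 109 105 108 122 147 173 196 221 231 223 176 122 103 102 102 117 151 174 195 219 230 220 173 123 105 104 109 126 154 175 194 218 229 225 18
[... 333 characters left out ...]
147 148 147 148 148 147 148 147 147 148 154 189 222 228 228 229 229]
150 [230 231 230 229 228 226 230 230 222 177 121 108 109 109 113 120 130 135 142 150 151 156 163 167 169 170 165 162 181 203 208 210 218 220 219 219 220 221]
170 [228 231 230 230 224 182 129 112 108 111 112 111 110 112 118 150 199 221 226 227 226 223 211 193 170 141 126 123 126 141 148 150 148 149 148 148 149 148]
200 [227 230 230 230 228 225 228 228 227 205 147 111 110 109 108 110 117 120 122 122 119 113 105 102  96  89  86  82  85  95 111 125 128 127 131 140 149 152]
230 [226 228 231 230 228 214 165 129 127 144 171 193 201 204 205 206 203 198 187 174 164 156 143 127 110  98  90  82  78  74  95 119 132 132 133 133 132 133]
```

The coarse stud is meshed (axis about 12.5 mm from the root). The fine stud is held, so I'll carry it to the fine gauge.

Call:
apply_moves(
  commands=[
    [0,0,0,0,-0.04,0,15],
    [0,0,0,0.001,-0.085,0,15],
    [0,0,0,0.002,-0.13,0,15],
    [0,0,0,0.002,-0.175,0,15],
    [0,0,0,0.002,-0.215,0,15],
  ],
)

```text
time: 27.75
tool_pos: [0.4146, -0.0001, 0.0981]
ee_rot: [3.141, -0.002, -3.095]
wrist_force: [0.4, 1.1, -3.3]
width: 0.022
finger_force: 35.6
```

Call:
apply_moves(
  commands=[
    [0,0,0,0,-0.03,-0.01,15],
    [0,0,0,0,-0.06,-0.03,15],
    [0,0,0,0,-0.067,-0.05,15],
    [0,0,0,0,-0.067,-0.06,15],
    [0,0,0,0,-0.067,-0.06,15],
  ],
)

```text
time: 28.25
tool_pos: [0.4135, -0.0649, 0.0366]
ee_rot: [3.139, -0.005, -3.096]
wrist_force: [-0.4, -0.3, -2.5]
width: 0.0222
finger_force: 35.6
```

```bash
python3 look.py fine .03;  python3 - <<'E'
from phase import *
s=dict(np.load("last.npz"))
im=rectify(s,.046,.34,.50,-.18,-.08); hsv=cv2.cvtColor(im,cv2.COLOR_RGB2HSV)
m=cv2.inRange(hsv,(100,120,40),(125,255,255)); rr=np.arange(120,400); e=np.array([np.nonzero(m[r])[0].max() if m[r].any() else 0 for r in rr])
print("edge",e[::20]); print("blue x range",.34+np.nonzero(m.any(1))[0][[0,-1]]*.00025)
a=rectify(s,.040,.35,.50,-.13,-.03); g=cv2.cvtColor(a,cv2.COLOR_RGB2GRAY)
for r in range(80,320,12): print(r,g[r,20:130:3])
E
```

```text
[ 0.4146 -0.0651  0.0381] [ 3.14   -0.0025 -3.0958] 0.02214942771212311 [ 0.0922  0.2059 -1.6778]
stud_fine 0.92 [261.6, 193.0, 302.4, 315.8] [ 0.4331 -0.0621] ang 0.048822365960835515 -0.049551687052867846 0.04885688548721478
gauge_fine_root 0.9 [209.9 246.8] [ 0.4281 -0.1127  0.03  ]
edge [217 216 215 215 214 214 214 214 214 213 213 212 212 211]
blue x range [0.3653 0.4677]
80 [ 67  67  68  70  76  75  79  81  81  82  81  74  99 138 147 147 150 177 221 236 235 236 235 235 236 236 236 236 235 236 235 236 236 236 236 236 236]
92 [ 68  67  76  92 102 103 105 104 109 116 115 120 125 131 140 148 150 152 155 156 156 154 143 134 142 169 191 195 203 226 236 236 236 236 237 237 237]
104 [217 219 215 216 218 218 219 217 214 214 212 210 211 212 209 205 205 203 196 163 121 108 107 112 124 140 145 144 146 149 155 155 159 183 219 232 233]
116 [227 228 224 224 225 224 225 222 220 220 219 219 222 224 224 222 222 222 210 168 118 107 110 112 115 116 116 116 117 127 141 146 146 146 147 147 147]
128 [227 226 225 224 224 224 223 222 221 220 219 219 222 224 224 222 221 222 213 189 176 181 183 183 170 13
[... 1656 characters left out ...]
223 221 219 217 218 222 221 198 150 120 122 131 139 148 150 150 150 149 151 150 150]
272 [226 225 224 224 223 221 220 220 218 217 218 220 221 223 222 222 222 213 180 144 130 127 127 121 116 114 113 119 134 144 146 146 145 147 144 145 145]
284 [225 225 224 225 223 220 217 217 218 216 217 221 222 223 222 221 222 210 169 130 121 134 141 144 133 117 122 132 137 137 137 137 138 137 138 136 137]
296 [226 225 224 224 223 221 218 217 217 217 218 220 222 223 222 223 223 222 221 220 222 224 222 193 137 112 111 115 122 131 136 135 135 135 134 133 134]
308 [226 225 225 224 223 221 219 218 216 218 217 220 222 222 221 222 223 203 157 116 107 109 113 113 115 114 115 125 132 133 132 133 132 132 134 131 131]
```

Call:
apply_moves(
  commands=[
    [0,0,-0.03,0.003,-0.003,-0.01,15],
    [0,0,-0.064,0.006,-0.006,-0.02,15],
    [0,0,-0.064,0.006,-0.006,-0.032,15],
    [0,0,-0.064,0.006,-0.006,-0.042,15],
    [0,0,-0.064,0.006,-0.006,-0.0445,15],
  ],
)

```text
time: 28.95
tool_pos: [0.4195, -0.072, -0.0077]
ee_rot: [3.14, -0.004, 3.122]
wrist_force: [-0.4, 0.5, -3.6]
width: 0.0222
finger_force: 35.6
```

Call:
apply_moves(
  commands=[
    [0,0,0,0,0,0,15],
    [0,0,0,0,0,0,15],
    [0,0,0,0,0,0,15],
    [0,0,0,0,0,0,15],
    [0,0,0,0,0,0,15],
  ],
)

```text
time: 29.45
tool_pos: [0.4216, -0.0726, -0.0051]
ee_rot: [-3.141, 0.001, 3.122]
wrist_force: [-0.1, 0.2, -3.1]
width: 0.0219
finger_force: 35.6
```

```bash
python3 look.py fine .03;  python3 - <<'E'
from phase import *
s=dict(np.load("last.npz"))
a=rectify(s,.040,.35,.50,-.13,-.03); b=rectify(s,.043,.35,.50,-.13,-.03)
for c in (79,82): v,p,A=profile(a,c,c+3,-.018,120,310,.008); print("teeth",c,round(p,1),A)
print(v[::3].astype(int))
for c in (228,234,240): v,p,A=profile(b,c,c+3,-.018,130,420,.008); print("stud",c,round(p,1),A); print(v[::3].astype(int))
E
```

```text
[ 0.4215 -0.0726 -0.0052] [-3.1415  0.0006  3.1218] 0.022172201511551592 [ 0.2391 -0.054  -3.0281]
stud_fine_center 0.57 [278.7 260. ] [ 0.4246 -0.0713  0.03  ]
gauge_fine_root 0.73 [211.2 268.7] [ 0.4295 -0.1118  0.03  ]
teeth 79 6.3 0.7354945388878449
teeth 82 6.1 0.7434745529728012
[103 112 141 198 220 219 202 145 102  99 102 103 120 158 202 218 217 193 135 104 100 103 109 132 165 205 218 216 186 123  99 101 102 112 134 175 210 219 206 163 111  99 102 106 116 150 196 215 218 205 153 106 100 104
 108 127 164 202 216 216 195 135 101 103]
stud 228 1.3 0.5221332068432041
[211 217 219 220 221 218 214 209 207 203 191 143 111 113 113 111 112 123 144 150 170 210 218 173 121 110 111 113 129 149 155 178 212 208 158 116 109 108 118 139 150 154 181 212 207 157 114 106 108 112 108 106 110 119
 123 112  86  66  64  71  91 104 105 106 115 118 108  81  64  65  82 101 104 104 107 115 118 105  80  64  67  86 102 105 105 108 115 118 102  76  63  61  61  60  60  77 101]
stud 234 1.7 0.5809857603912952
[222 221 218 214 209 206 201 199 197 195 193 157 116 110 108 108 108 119 141 150 168 203 215 173 121 107 107 107 126 146 153 173 204 208 167 119 106 104 110 130 147 153 172 203 202 156 113 103 104 111 116 117 134 155
 147 121  91  66  63  66  86 103 106 105 112 122 114  88  65  61  71  90 104 104 106 112 120 109  83  63  62  78  96 101 104 107 113 118 109  78  62  60  60  59  59  67  91]
stud 240 1.6 0.6078490233271702
[204 198 196 181 189 188 177 181 171 165 172 148 113 107 106 105 105 110 137 150 163 197 208 170 117 103 102 105 118 143 152 168 198 202 165 117 102 101 106 128 146 152 168 197 197 151 106  96  96 113 136 146 154 172
 178 137  90  68  64  67  85 103 107 106 112 121 115  89  65  62  72  91 105 104 105 111 119 109  81  64  64  78  99 103 104 107 114 119 107  78  63  59  59  59  60  69  92]
```

Ridge phase is about 30.7 after the slide and gap phase is 22.2 (mod 32 rows), so I'll shift −2 mm in x, set down and release.

Call:
apply_moves(
  commands=[
    [0,0,0,-0.001,0,0,15],
    [0,0,0,-0.002,0,-0.001,15],
    [0,0,0,-0.002,0,-0.002,15],
    [0,0,0,-0.002,0,-0.0025,15],
    [0,0,0,-0.002,0,-0.0025,15],
  ],
)

```text
time: 30.15
tool_pos: [0.4193, -0.0726, -0.0079]
ee_rot: [3.142, 0.0, 3.122]
wrist_force: [-0.3, -0.2, -1.1]
width: 0.022
finger_force: 35.6
```

Call:
apply_moves(
  commands=[
    [0,0,0,0,0,0,25],
    [0,0,0,0,0,0,33],
    [0,0,0,0,0,0,35],
    [0,0,0,0,0,0,35],
    [0,0,0,0,0,0,35],
  ],
)

```text
time: 30.65
tool_pos: [0.4195, -0.0726, -0.0077]
ee_rot: [-3.142, 0.001, 3.122]
wrist_force: [-0.0, 0.7, 0.8]
width: 0.0328
finger_force: 0.0
```

Call:
apply_moves(
  commands=[
    [0,0,0,0,0,0.01,35],
    [0,0,0,0,0,0.03,35],
    [0,0,0,0,0.01,0.055,35],
    [0,0,0,0,0.035,0.06,10],
    [0,0,0,0,0.06,0.06,0],
  ],
)

```text
time: 31.15
tool_pos: [0.421, -0.0124, 0.0547]
ee_rot: [-3.141, 0.005, 3.12]
wrist_force: [-0.7, -0.8, 0.6]
width: 0.0202
finger_force: 0.0
```

```bash
python3 look.py fine .03;  python3 - <<'E'
from phase import *
s=dict(np.load("last.npz"))
a=rectify(s,.040,.35,.50,-.13,-.03); b=rectify(s,.042,.35,.50,-.13,-.03)
for c in (79,82): v,p,A=profile(a,c,c+3,-.018,120,310,.008); print("teeth",c,round(p,1),A)
for c in (222,228,234): v,p,A=profile(b,c,c+3,-.018,130,420,.008); print("stud",c,round(p,1),A); print(v[::3].astype(int))
studs(s,"stud_coarse",.031)
E
```

```text
[ 0.42   -0.0089  0.0539] [3.1385 0.003  3.1231] 0.015858269588782843 [-0.7415  2.2436 -0.2782]
stud_fine 0.61 [183.6, 168.3, 216.9, 268.2] [ 0.4178 -0.071 ] ang -0.026737193811072403 -0.03931224017536302 0.03914406426093152
stud_fine_center 0.56 [199.7 219.6] [ 0.4177 -0.0713  0.03  ]
gauge_fine_root 0.83 [147.1 234.1] [ 0.4286 -0.1129  0.03  ]
teeth 79 6.0 0.7472837222871632
teeth 82 5.8 0.7509439226371989
stud 222 21.6 0.618645622449885
[228 230 230 230 229 228 220 192 160 145 152 134 124 130 147 164 185 212 218 189 145 125 119 124 139 153 168 193 217 214 173 129 118 125 137 150 159 174 202 216 198 154 124 119 127 140 153 163 182 208 215 186 142 121
 123 136 147 147 154 184 213 208 168 131 119 132 145 154 158 172 196 214 199 160 129 123 134 148 155 161 177 204 215 193 161 142 137 136 134 144 172 204 220 223 224 222 221]
stud 228 21.9 0.5807834171202314
[215 218 222 224 224 224 221 193 143 119 114 115 116 122 138 154 179 207 214 176 127 115 116 118 127 144 160 184 211 209 165 121 113 117 123 138 152 170 195 212 194 146 113 112 118 127 143 157 171 200 216 192 147 119
 114 121 135 150 158 175 202 207 178 137 116 118 128 144 156 167 189 210 203 166 130 114 119 135 150 158 170 193 208 194 157 124 112 109 110 113 126 159 199 219 222 222 221]
stud 234 22.5 0.5653168740373615
[224 224 222 219 217 214 209 191 156 126 117 115 115 118 131 151 170 198 209 174 125 111 114 114 121 141 160 180 207 205 165 121 109 112 117 128 147 164 188 206 199 156 113 110 115 120 138 155 168 192 211 190 147 117
 113 113 127 144 156 175 199 203 174 135 113 112 121 138 153 163 182 201 201 174 134 112 113 125 143 156 169 189 204 193 157 124 110 107 108 108 111 133 176 209 220 222 221]
stud_coarse 0.91 [386.5, 181.6, 419.2, 277.3] [0.428  0.0837] ang 0.065838017557468 -0.040437669436235946 0.03939037324158386
```

The phase is now 20.8–23 against a gap at 21.9, so it's aligned. I'll lower the shut fingers behind it with a settle, then push.

Call:
apply_moves(
  commands=[
    [0,0,0,-0.001,-0.02,0,0],
    [0,0,0,-0.001,-0.031,-0.01,0],
    [0,0,0,-0.001,-0.031,-0.03,0],
    [0,0,0,-0.001,-0.031,-0.048,0],
    [0,0,0,-0.001,-0.031,-0.053,0],
  ],
)

```text
time: 31.9
tool_pos: [0.4159, -0.044, -0.0038]
ee_rot: [3.14, -0.005, 3.12]
wrist_force: [-1.0, 0.5, 0.4]
width: 0.0005
finger_force: 0.0
```

Call:
apply_moves(
  commands=[
    [0,0,0,0,0,-0.005,0],
    [0,0,0,0,0,-0.01,0],
    [0,0,0,0,0,-0.011,0],
    [0,0,0,0,0,-0.011,0],
    [0,0,0,0,0,-0.011,0],
  ],
)

```text
time: 32.4
tool_pos: [0.4188, -0.0436, -0.0114]
ee_rot: [-3.141, 0.001, 3.122]
wrist_force: [1.2, -0.7, 0.6]
width: 0.0003
finger_force: 0.0
```

Call:
apply_moves(
  commands=[
    [0,0,0,0,-0.004,0,0],
    [0,0,0,0,-0.008,0,0],
    [0,0,0,0,-0.012,0,0],
    [0,0,0,0,-0.016,0,0],
    [0,0,0,0,-0.016,0,0],
  ],
)

```text
time: 32.9
tool_pos: [0.4183, -0.0602, -0.0119]
ee_rot: [-3.141, 0.0, 3.121]
wrist_force: [0.1, 0.0, -0.3]
width: 0.0006
finger_force: 0.0
```

```bash
python3 look.py fine .03;  cat > pf.py <<'E'
from phase import *
s=dict(np.load("last.npz"))
a=rectify(s,.040,.35,.50,-.13,-.03); b=rectify(s,.042,.35,.50,-.13,-.03)
for c in (79,82): v,p,A=profile(a,c,c+3,-.018,120,310,.008); print("teeth",c,round(p,1),A)
c0=int((float(sys.argv[1])+.13)/.00025)
for c in (c0-10,c0-4): v,p,A=profile(b,c,c+3,-.018,130,300,.008); print("stud",c,round(p,1),A); print(v[::3].astype(int))
E
python3 pf.py -.0825
```

```text
[ 0.4182 -0.0599 -0.012 ] [-3.1416 -0.      3.121 ] 0.0003543141427469719 [ 0.1464 -0.4269  0.3437]
stud_fine 0.68 [210.9, 195.0, 254.1, 307.6] [ 0.4131 -0.0856] ang -0.05529552682366397 -0.03378932900812769 0.035239275249883135
stud_fine_center 0.71 [229.8 264.8] [ 0.4205 -0.0869  0.03  ]
gauge_fine_root 0.77 [186.3 278.8] [ 0.4289 -0.1127  0.03  ]
teeth 79 6.5 0.7331814770986783
teeth 82 6.2 0.7424433521609405
stud 180 19.6 0.5246710137197927
[214 212 208 206 204 199 192 162 117 112 110 110 111 118 144 153 168 197 206 167 119 108 107 109 131 148 155 172 203 208 162 113 107 108 119 142 152 160 182 207 197 145 108 104 109 128 145 133 115 117 122 112  85  70
  69  81  99]
stud 186 19.0 0.5287957483601456
[205 201 198 196 191 182 172 142 105 106 105 105 104 114 140 153 164 193 197 157 112 102 102 104 128 148 155 170 196 193 145 103 100 102 115 140 151 157 177 199 187 135  99  97 104 125 145 135 119 117 121 105  76  64
  67  78  99]
```

Call:
apply_moves(
  commands=[
    [0,0,0,0,-0.003,0,0],
    [0,0,0,0,-0.006,0,0],
    [0,0,0,0,-0.008,0,0],
    [0,0,0,0,-0.01,0,0],
    [0,0,0,0,-0.01,0,0],
  ],
)

```text
time: 33.6
tool_pos: [0.4183, -0.0699, -0.012]
ee_rot: [-3.141, 0.0, 3.121]
wrist_force: [-0.4, -0.1, -0.4]
width: 0.0004
finger_force: 0.0
```

Call:
apply_moves(
  commands=[
    [0,0,0,0,-0.001,0,0],
    [0,0,0,0,-0.002,0,0],
    [0,0,0,0,-0.003,0,0],
    [0,0,0,0,-0.004,0,0],
    [0,0,0,0,-0.004,0,0],
  ],
)

```text
time: 34.1
tool_pos: [0.4183, -0.0737, -0.012]
ee_rot: [-3.141, 0.0, 3.122]
wrist_force: [-0.1, -0.8, -0.1]
width: 0.0005
finger_force: 0.0
```

Call:
apply_moves(
  commands=[
    [0,0,0,0,-0.001,0,0],
    [0,0,0,0,-0.002,0,0],
    [0,0,0,0,-0.003,0,0],
    [0,0,0,0,-0.003,0,0],
    [0,0,0,0,-0.003,0,0],
  ],
)

```text
time: 34.6
tool_pos: [0.4183, -0.0763, -0.012]
ee_rot: [3.141, -0.0, 3.122]
wrist_force: [-0.3, 1.0, -0.2]
width: 0.0004
finger_force: 0.7
```

```bash
python3 look.py fine .03; python3 pf.py -.0990
```

```text
[ 0.4182 -0.0763 -0.012 ] [3.1411 0.     3.1218] 0.0006735828603019625 [-0.0163  0.6867  0.5874]
stud_fine 0.7 [216.8, 193.9, 261.5, 306.2] [ 0.4114 -0.0986] ang -0.05892200580031607 -0.03503666898344311 0.03305956631194756
stud_fine_center 0.95 [234.9 265.8] [ 0.4211 -0.1002  0.03  ]
gauge_fine_root 0.57 [215.2 277.4] [ 0.4283 -0.112   0.03  ]
teeth 79 6.3 0.7350896156593382
teeth 82 6.1 0.7433501680595752
stud 114 17.1 0.5253632394190251
[197 191 194 199 207 192 139 106 107 107 105 105 114 139 151 159 190 208 187 134 107 106 108 127 148 151 162 196 212 179 120 104 106 118 140 150 154 172 203 205 161 112 103 110 129 140 132 120 113 117 114 102  93  94
 107 112 108]
stud 120 18.0 0.5188596851342868
[211 209 208 207 204 197 174 126 109 108 108 107 113 127 146 154 178 204 193 141 111 107 107 116 139 150 154 186 208 183 127 105 106 109 130 146 151 161 191 201 165 116 105 104 116 127 113 106 107 117 115  92  69  63
  70  90 102]
```

The fine stud is at y ≈ −0.100, about 12 mm from the root. I'll press to confirm it's seated.

Call:
apply_moves(
  commands=[
    [0,0,0,0,-0.001,0,0],
    [0,0,0,0,-0.001,0,0],
    [0,0,0,0,-0.002,0,0],
    [0,0,0,0,-0.003,0,0],
    [0,0,0,0,-0.003,0,0],
  ],
)

```text
time: 35.3
tool_pos: [0.4182, -0.0766, -0.012]
ee_rot: [3.135, -0.0, 3.122]
wrist_force: [0.7, 10.1, 2.5]
width: 0.0002
finger_force: 5.0
```

Call:
apply_moves(
  commands=[
    [0,0,0,0,0.005,0,0],
    [0,0,0,0,0.012,0,0],
    [0,0,0,0,0.022,0.01,0],
    [0,0,0,0,0.03,0.035,0],
    [0,0,0,-0.002,0.035,0.07,0],
  ],
)

```text
time: 35.8
tool_pos: [0.4147, -0.0436, 0.0577]
ee_rot: [3.141, -0.004, 3.122]
wrist_force: [0.4, -0.7, 0.2]
width: 0.0005
finger_force: 0.0
```

```bash
python3 look.py fine .03; python3 pf.py -.0990
```

```text
[ 0.4195 -0.0443  0.0653] [-3.1393  0.0093  3.1229] 0.000720294276770639 [2.0553 0.0102 3.3617]
stud_fine 0.56 [191.5, 178.7, 225.0, 275.4] [ 0.4177 -0.0981] ang -0.021772075530346425 -0.03969492712571437 0.038830134050023515
stud_fine_center 0.93 [207.3 229.6] [ 0.4206 -0.098   0.03  ]
gauge_fine_root 0.93 [190.5 237.4] [ 0.4268 -0.1117  0.03  ]
teeth 79 6.0 0.749019610450266
teeth 82 5.9 0.7551658164919431
stud 114 18.5 0.682495575836214
[189 179 166 156 165 181 175 138 112 111 109 107 115 134 156 176 203 213 187 144 116 112 114 125 146 162 183 209 211 174 128 110 109 117 135 153 169 192 207 197 158 124 111 110 124 141 157 173 196 213 197 152 115 107
 119 138 152]
stud 120 18.5 0.6207418958955088
[223 223 220 218 217 212 193 153 120 114 113 114 117 131 150 171 196 207 186 145 117 113 115 122 138 155 176 202 207 174 132 115 112 117 131 149 164 181 199 196 161 126 113 113 119 136 152 166 188 209 198 154 117 110
 116 129 146]
```

Firm stop at 10 N with the same seated distance as the coarse stud. I'll take one last check of the coarse stud from the same relative viewpoint.

Call:
apply_moves(
  commands=[
    [0,0,0,0,0.03,0.03,0],
    [0,0,0,0,0.075,0.03,0],
    [0,0,0,0,0.12,0.03,0],
    [0,0,0,0.005,0.16,0.01,0],
    [0,0,0.06,0.01,0.178,0,0],
  ],
)

```text
time: 36.5
tool_pos: [0.4244, 0.1359, 0.0557]
ee_rot: [3.141, -0.003, -3.097]
wrist_force: [-0.7, -0.7, -0.6]
width: 0.0006
finger_force: 0.0
```

Call:
apply_moves(
  commands=[
    [0,0,0,0,0,0,0],
    [0,0,0,0,0,0,0],
    [0,0,0,0,0,0,0],
    [0,0,0,0,0,0,0],
    [0,0,0,0,0,0,0],
  ],
)

```text
time: 37.0
tool_pos: [0.4267, 0.1326, 0.0586]
ee_rot: [3.142, 0.001, -3.103]
wrist_force: [-0.2, 0.4, -0.1]
width: 0.0005
finger_force: 0.0
```

```bash
python3 look.py coarse .03; python3 - <<'E'
from phase import *
s=dict(np.load("last.npz"))
run(s,.012,.04,(110,),(147,155),85,200,400)
E
```

```text
[0.4266 0.1327 0.0585] [ 3.1415  0.001  -3.1031] 0.0003126162698067697 [ 0.5975 -0.0141 -0.448 ]
stud_coarse 0.75 [192.9, 171.9, 227.3, 266.0] [0.4279 0.0812] ang 0.04402195543395117 -0.03898288734323508 0.03825421875814653
stud_coarse_center 0.64 [208.5 222.8] [0.4306 0.0795 0.03  ]
gauge_coarse_root 0.91 [192.8 210.3] [0.4209 0.0676 0.03  ]
teeth 110 6.6 0.72
[100 113 179 218 222 221 211 152 107 103 102 103 102 116 173 214 220 220 213 158 108 102 102 104 105 125 187 220 220 219 206 159 111 109 115 113 111 130 179 210 219 217 207 162 113 106 107 106 109 124 177 217 219 217
 209 158 111 108 107 112 110 122 167 206 217 217 206 160 114 109 116 116 112 128 168 205 217 218 212]
stud 147 30.3 0.76
[106 108 122 151 180 213 224 212 156 111 107 108 107 110 126 155 179 211 224 215 159 111 101 103 104 113 138 160 177 209 225 210 158 113 104 103 103 115 142 161 175 208 224 214 169 117 106 106 106 122]
stud 155 30.3 0.75
[114 111 120 149 178 208 220 204 151 111 109 109 109 109 126 153 180 208 219 206 150 112 109 108 107 111 127 154 174 205 222 205 152 105 106 109 107 114 133 155 173 206 220 208 163 114 104 106 107 114]
120 [221 220 219 215 183 124 103 103 103 110 129 137 136 137 136 136 137 136 136 138 137 137 136 136 138 140 166 210 221 220 221 220 220 220 220 220 220 220]
150 [221 221 220 218 214 217 220 221 208 149 105 114 122 123 124 125 130 138 148 150 151 151 157 164 170 182 199 210 211 212 210 210 212 210 212 212 211 211]
170 [220 221 220 219 209 154 106 102 104 105 116 128 132 161 198 213 212 214 217 216 205 194 170 137 116 119 131 138 138 137 138 138 140 138 148 202 221 221]
200 [217 220 220 220 220 219 219 220 219 186 119 115 110  93 104 111 114 115 113 110 103  97  95  88  82  75  77  99 118 126 131 135 141 140 143 165 195 213]
230 [217 219 221 220 219 195 136 119 132 156 171 175 183 190 192 191 186 179 167 159 149 138 128 111  92  83  77  91 116 124 123 123 123 123 126 126 125 124]
```

```bash
python3 -c "
from bench import *
print(close_job())"
```

```text
the job is handed in; nothing more can be done
None
```

I handed the job in with both studs lying meshed beside their own gauges, each axis measuring about 12 mm from the root; the close call returned no verdict, so that rests on the camera and press-force readings.

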